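# Scrape the wire channel of the cheese cutter clear and close its arm

## Robot

A 7-joint arm with a two-finger parallel gripper is mounted at the origin on a cart in front of the work surface, level with it; the furniture and walls round the work are solid. World frame = base frame: x ahead of the robot, y to its left, z up, the work surface at z = 0. Lengths are in m, angles in rad, forces in N, time in s.
With the tool pointing down it reaches from about 0.4 to 0.875 m from the base axis. Payload 19.3 kg.
Tool frame: the origin (TCP) lies midway between the tips of the shut fingers; the grasp point (between the pads) lies bot.pinch_z behind it (bot.pinch_z is the distance from the TCP to the grasp point, in m); z points along the fingers, y is the line along which they close (so a half turn about z gives the same grasp; the last joint's range is limited). The gripper opens to 85 mm and grips with 20 to 120 N. Pads are 22 mm wide; open, the fingers measure 114 mm over their backs; the gripper's body (76 mm by 85 mm) begins 54 mm behind the grasp point. The pads swing forward as they close: fully open they stand 13 mm farther back than shut.
Start: joints at [-1.263, 0.521, -0.036, 1.599, 0.021, 1.021, -0.113], TCP at [0.231, 0.581, 0.231] pointing down, gripper open.
Joint ranges: [-2.91, 2.91], [-0.3, 2.13], [-1.5, 1.42], [0.17, 2.43], [-1.26, 4.41], [0.16, 1.93], [-2.52, 2.52]. Speed limits (rad/s): [1.89, 1.89, 2.39, 2.39, 3.01, 3.01, 3.01].

## Interface

Orientations are given as [roll, pitch, yaw] about the fixed x, y, z axes, in that order (R = Rz(yaw) Ry(pitch) Rx(roll)).
In Python, from workcell import readout, grab_frame, camera_info, workorder, bot gives the robot as it stands. The module is installed in compiled form; this text tells all that it offers.
- The arm moves only by the tool drive_tool, never from a script. Its argument "targets" is a list of rows, each an object of numbers: "dx", "dy", "dz": the shift along the tool's x, y, z as a fraction of full scale; "yaw": the turn about the tool's z as a fraction of full scale; "fingers": the closure, from 0 (fully open) to 1 (shut). In form: [{"dx": .., "dy": .., "dz": .., "yaw": .., "fingers": ..}, ...]. A call has 1 to 20 rows; each row shifts and turns the commanded pose from where the row before left it, along the tool's axes as they then stand; what a row does not reach is not made up. Full scale, the value 1, is 0.1 m for a shift and 90 degrees for a turn. A row lasts 1/10 s, in which the tool goes at most 50 mm and 8.59 degrees, less where a joint would pass 70% of its speed; a pose out of reach is approached as far as the arm can. A call with a number of a shift or a turn outside -1 to 1 is refused whole. A call with a gripper value outside its range is refused whole. The fingers move at their own pace and stop on an object; "squeeze" is the grip in N (left out, the last holds). Time passes only in rows, so rows that do not move let the fingers close. It gives the time, the measured TCP pose, the force, the opening and the grip force at its end, in the units of the state.
- readout.observe(): the state, without advancing time (a new reading comes with each control period).
- grab_frame(name): name is "scene" or "top" or "wrist"; returns the picture (420x560x3 uint8, blue, green, red); there is no depth.
- camera_info(name): a dict with "fx", "fy", "cx", "cy" (pixels), "T" (4x4, takes a point from camera to world coordinates); the wrist camera has in their place "hand_eye" (4x4, takes a point from camera to tool coordinates, whose origin is the TCP and whose axes are the flange's). Camera axes: x right, y up, looking along -z (the intrinsics and any distortion apply to the point x, -y, -z); pixel columns grow to the right and rows downward; lengths in m; the calibration is good to about 2 mm. A picture is of the moment at which its call begins: read the wrist's pose just before it. camera_info takes no time and is no camera call.
- workorder.job_done(): hands the job in; it is judged then, once.
The state is a dict: "clock": time; "qpos": joint angles; "qd": joint speeds; "joint_efforts": joint torques, N m; "position": TCP position; "tool_rot": TCP orientation; "force": force on the tool from outside, world axes, zero at the start; "moment": the same for the moment, N m; "grip_width": finger opening in m; "finger_force": force on a finger pad.
Only numpy, scipy, OpenCV 4.12 (cv2) and the standard library are available. Lean on these libraries where they do the work, as an engineer would, in place of code of your own. Each camera call takes 0.05 s, during which the arm holds its last target. There are 200 camera calls.

## Task

The cheese cutter will not close because a strip of hard rind sits in its wire channel: swing the wire arm all the way up, take the hooked scraper from its rest, set its tip in the far end of the channel behind the rind and draw it slowly and steadily (about 5 cm a second) along the whole channel, down in it all the way, until the rind drops into the catch tray. Then lay the scraper back on its rest as it was and bring the arm fully down so that the wire lies home in the channel. Only the scraper touches the rind; leave everything else where it stands.

Things in the scene. Friction and masses are not known exactly. Their poses are not given: they have to be found in the camera images.
- cutter: Cheese wire cutter, fixed: grey-white marble slab 215 x 205 mm, its top 45 mm above the counter, with a steel tray at its front and a hinged wire arm. Origin on the counter below the channel; x points from the tray to the hinge (away from the robot at yaw 0), y left, z up. Slab x from -100 to +115, y from -75 to +135 mm. The wire channel runs along x at y = 0.
- channel_far (a point): Closed far end of the wire channel, on its floor, at (55, 0, 31) mm in the cutter's frame. The channel is straight, 13 mm wide and 14 mm deep, with upright marble walls and a dark steel floor.
- channel_mouth (a point): Open end of the channel on its floor at the slab's front edge, at (-100, 0, 31) mm in the cutter's frame; what is pushed out here falls into the tray.
- tray_floor (a point): Middle of the catch tray's floor, at (-156, 0, 6) mm in the cutter's frame. Inside 106 mm along the cutter's x by 124 mm; rim 21 to 24 mm above its floor, just below the channel's mouth.
- cutter_arm (a joint): Angle of the wire arm: 0 = fully down, wire 5 mm above the channel floor; 1.36 = stop, handle up, but leaning 12 degrees towards the tray over the far part of the channel, so a gripper working there must lean back towards the tray. Stiff hinge: the arm stays where it is left, 2 to 5 N at the handle move it. It starts 0.13 to 0.4 up.
- wire_hinge (a point): Hinge axis of the arm, parallel to the cutter's y, at (90, 0, 80) mm in the cutter's frame. From it the arm, a bar 14 mm wide and 10 mm thick, reaches over the channel towards the tray; the wire hangs 44 mm under the bar on two thin legs 46 and 198 mm from the hinge.
- wire_handle (a point): Centre of the arm's black T-handle, a round bar 18 mm thick and 100 mm long across the arm (along the cutter's y), 225 mm from the hinge axis and level with it when the arm is down. The neck, 10 mm thick, joins it at the middle: grip it 30 mm to one side. It can roll between the fingers as the arm swings.
- scraper: Hooked scraper, 110 g: black handle 92 x 18 (y, the way to grip) x 20 mm (z), 10 mm steel shaft, then at x = +105 mm a blade 30 mm long, 7 wide (y), 4 thick, bent 40 deg towards -z. Origin on the handle's axis 32 mm from the butt, 60 mm from its front end; x towards the blade. On the rest x points 50 deg down, away from the robot; held so, the blade is upright.
- scraper_tip (a point): Tip of the scraper's blade, at (128, 0, -19) mm in the scraper's frame.
- rest: Fixed sloped steel rest for the scraper, foot 120 x 75 mm, origin under the foot's centre; left or right of the cutter. Its bed, 44 mm wide, falls 50 deg along the rest's x. Two cheeks 24 mm apart rise to 5 mm above the handle's axis; a step stops the handle's front end. The butt and 26 mm of handle beyond the scraper's origin stick out of it, free to grip.
- rest_seat (a point): Where the scraper's origin lies when it is on the rest, at (-30, 0, 124) mm in the rest's frame.
- rest_tip (a point): Where the scraper's tip is when it is on the rest, at (37, 0, 14) mm in the rest's frame, in the air before the front leg.
- rind: Strip of hard cheese rind, 60 mm long (x), 9 wide, 11 to 13 high, 15 g, loose in the channel and lying along it; origin at the middle of its underside. Behind it at least 36 mm of the channel's far end are free.
- cheese: Block of cheese 74 x 87 x 43 mm on the slab, left of the channel (bystander). Origin under its centre.
- food_tub: Round food tub 129 mm across, 56 mm high, on the other side of the cutter from the rest (bystander). Origin under its centre.
- tomato: Tomato, 74 mm, behind on the left (bystander). Origin under its centre.
- onion: Onion, 65 mm, on the left (bystander). Origin under its centre.
- spice_jar: Spice jar 45 mm across, 106 mm high, behind on the right (bystander). Origin under its centre.
Things that resemble listed ones, but are neither listed nor needed, are in the scene too. What is meant by the scraper is not pink, and is the larger of those in its own colour.

How it is judged:
By the outcome, as a careful person would: the job done as asked, in the order asked, and still so for the second after the job is handed in, with the robot touching nothing.
It also fails if it takes over 72 s, if anything falls off the work surface, if the arm or the gripper's body presses on something with over 40 N, if the wrist force passes 120 N, or if a joint passes its speed limit or range.

## Working session

There is one attempt and no reset: what is moved stays moved. The work goes in short steps, Python scripts to look and compute and a tool call to move; the robot and the scene stay as the last step left them, time stands still between calls to the robot, and variables do not carry over. Pictures are saved under pics/ and viewed, at most 10 in all, crops included, and the job is handed in when it is done.

Besides the shell and the picture viewer there is one more tool, called as name(argument=value, ...), one argument or row to a line, values as JSON. drive_tool: Moves the arm, as the interface text tells. Shift numbers are shares of 0.1 m and turn numbers shares of 90 degrees, none past 1 either way. Its arguments: {"type":"object","properties":{"targets":{"type":"array","items":{"type":"object","properties":{"dx":{"type":"number","minimum":-1,"maximum":1},"dy":{"type":"number","minimum":-1,"maximum":1},"dz":{"type":"number","minimum":-1,"maximum":1},"yaw":{"type":"number","minimum":-1,"maximum":1},"fingers":{"type":"number"}}}},"squeeze":{"type":"number"}},"required":["targets"]}

```bash
mkdir -p pics; python3 - <<'E'
from workcell import readout, grab_frame, camera_info, bot
import cv2, numpy as np
np.set_printoptions(precision=4,suppress=True)
s=readout.observe()
for n in ("scene","top"):
    f=grab_frame(n); cv2.imwrite(f"pics/{n}0.png",f); print(n,camera_info(n))
print(camera_info("wrist"),bot.pinch_z,[x for x in dir(bot) if x[0]!='_'])
print(s)
E
```

```text
scene {'fx': 470.0158205713671, 'fy': 470.0158205713671, 'cx': 274.67524794634545, 'cy': 215.2740763805338, 'T': array([[ 0.8074,  0.3533, -0.4725, -0.1394],
       [-0.5897,  0.4585, -0.6649, -0.8424],
       [-0.0183,  0.8154,  0.5785,  0.8894],
       [ 0.    ,  0.    ,  0.    ,  1.    ]])}
top {'fx': 456.60592111144996, 'fy': 456.60592111144996, 'cx': 277.43983778048124, 'cy': 204.4156319682699, 'T': array([[-0.0123,  0.9909, -0.1343,  0.366 ],
       [-0.9998, -0.0102,  0.0165,  0.0662],
       [ 0.0149,  0.1345,  0.9908,  1.2419],
       [ 0.    ,  0.    ,  0.    ,  1.    ]])}
{'fx': 295.23372355546104, 'fy': 295.23372355546104, 'cx': 281.77921190609413, 'cy': 212.04523410122295, 'hand_eye': array([[-0.0005,  0.9512,  0.3085,  0.0795],
       [ 1.    ,  0.0005,  0.    ,  0.0001],
       [-0.0001,  0.3085, -0.9512, -0.1423],
       [ 0.    ,  0.    ,  0.    ,  1.    ]])} 0.0187 ['IKError', 'pinch_z']
{'clock': 0.0, 'qpos': array([-1.2632,  0.522 , -0.0363,  1.6   ,  0.0212,  1.0211, -0.1128]), 'qd': array([-0.0026,  0.    ,  0.0003,  0.0004, -0.0003,  0.0028, -0.0014]), 'joint_efforts': array([  0.    , -92.7098,   1.9801, -36.9926,   0.0179,   0.0082,
        -0.    ]), 'position': array([0.2305, 0.5806, 0.2307]), 'tool_rot': array([-3.1405,  0.0001,  2.7638]), 'force': array([-0.0655, -0.3607, -0.3005]), 'moment': array([ 0.0265, -0.0119, -0.0599]), 'finger_force': 0.0, 'grip_width': 0.08556522711528103}
```

View pics/scene0.png

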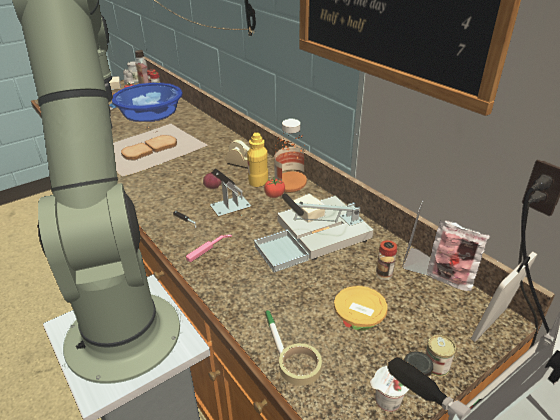

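View pics/top0.png

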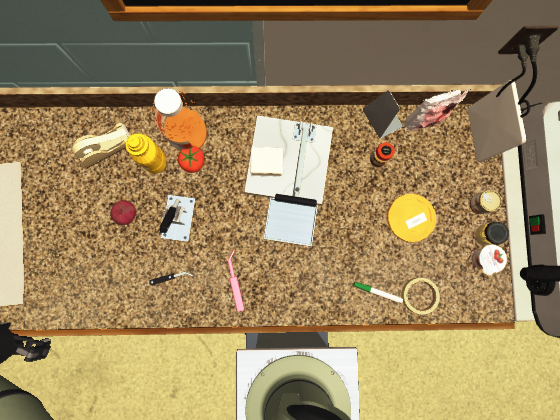

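Both views show the cutter at top-view px (290,160) with its tray at (290,220). The black scraper is on its rest at (178,217), left of the cutter. The small black one at (170,280) and the pink one at (237,280) are decoys. I'll zoom in for the corners.

```bash
python3 - <<'E'
import cv2, numpy as np
f=cv2.imread("pics/top0.png")
a=cv2.resize(f[110:252,238:342],None,fx=4.2,fy=4.2,interpolation=cv2.INTER_CUBIC)
b=cv2.resize(f[188:248,152:202],None,fx=6.5,fy=6.5,interpolation=cv2.INTER_CUBIC)
c=np.zeros((600,a.shape[1]+b.shape[1]+6,3),np.uint8); c[:a.shape[0],:a.shape[1]]=a[:600]; c[:b.shape[0],a.shape[1]+6:]=b
print(c.shape,a.shape,b.shape); cv2.imwrite("pics/crop0.png",c[:,:800])
E
cat > h.py <<'E'
import numpy as np
from workcell import camera_info
def ray(cam,u,v,T=None):
    c=camera_info(cam); T=c["T"] if T is None else T
    d=T[:3,:3]@np.array([(u-c["cx"])/c["fx"],-(v-c["cy"])/c["fy"],-1.]); return T[:3,3],d
def onplane(cam,u,v,z,T=None):
    o,d=ray(cam,u,v,T); return o+d*(z-o[2])/d[2]
def proj(cam,p,T=None):
    c=camera_info(cam); T=c["T"] if T is None else T
    q=T[:3,:3].T@(np.asarray(p)-T[:3,3]); return np.array([c["cx"]+c["fx"]*q[0]/-q[2],c["cy"]-c["fy"]*q[1]/-q[2]])
E
```

```text
(600, 768, 3) (596, 437, 3) (390, 325, 3)
```

View pics/crop0.png

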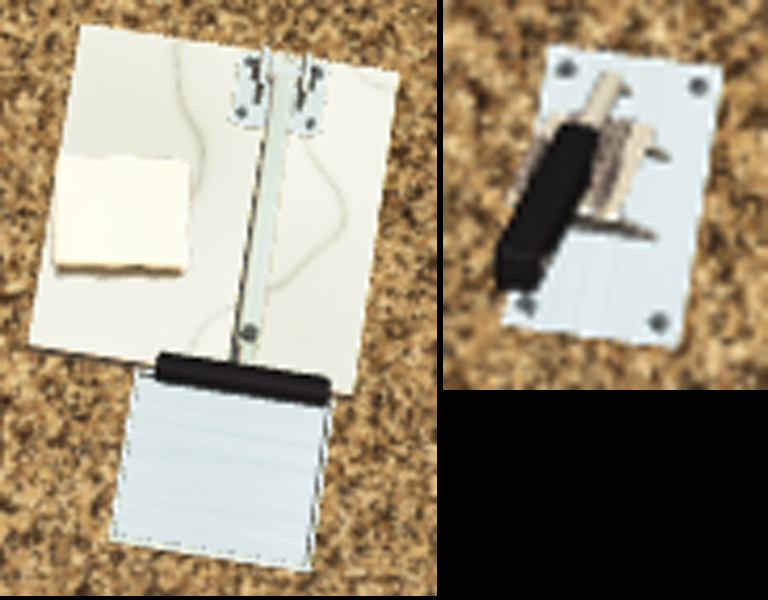

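The zoom shows slab corners at crop px (80,26), (398,72), (353,393) and (29,346). The rest's foot corners are at (548,44), (722,66), (682,348) and (503,322). The handle bar runs from (160,367) to (328,392).

```bash
cat > geo.py <<'E'
from h import *
np.set_printoptions(precision=4,suppress=True)
def rigid(loc,W):
    a=loc[:,0]+1j*loc[:,1]; b=W[:,0]+1j*W[:,1]; am,bm=a.mean(),b.mean()
    r=np.sum((b-bm)*np.conj(a-am)); th=np.angle(r); t=bm-np.exp(1j*th)*am
    res=abs(np.exp(1j*th)*a+t-b); return th,np.array([t.real,t.imag]),res
cr=lambda p,s,ox,oy:[((p[0]+.5)/s-.5+ox),((p[1]+.5)/s-.5+oy)]
S=[cr(p,4.2,238,110) for p in [(80,26),(398,72),(353,393),(29,346)]]
Ws=np.array([onplane("top",*p,.045) for p in S])
cth,ct,cres=rigid(np.array([(115,135),(115,-75),(-100,-75),(-100,135)])/1e3,Ws)
F=[cr((p[0]-443,p[1]),6.5,152,188) for p in [(548,44),(722,66),(682,348),(503,322)]]
Wr=np.array([onplane("top",*p,.005) for p in F])
rth,rt,rres=rigid(np.array([(60,37.5),(60,-37.5),(-60,-37.5),(-60,37.5)])/1e3,Wr)
def fr(th,t,p):
    c,s=np.cos(th),np.sin(th); return np.array([t[0]+c*p[0]-s*p[1],t[1]+s*p[0]+c*p[1],p[2]])
C=lambda *p:fr(cth,ct,np.array(p)/1e3)
Rr=lambda *p:fr(rth,rt,np.array(p)/1e3)
E
python3 - <<'E'
from geo import *
print(np.degrees(cth),ct,cres,np.degrees(rth),rt,rres)
print(np.linalg.norm(Ws-np.roll(Ws,1,0),axis=1),np.linalg.norm(Wr-np.roll(Wr,1,0),axis=1))
print("seat",Rr(-30,0,124),proj("top",Rr(-30,0,124)),proj("scene",Rr(-30,0,124)),"tip",Rr(37,0,14),proj("top",Rr(37,0,14)))
h=[onplane("top",*cr(p,4.2,238,110),.13) for p in [(160,367),(328,392)]]
print("handle ends z=.13",h)
for a in (.13,.2,.27,.34,.4):
    print(a,[ (proj(n,C(90-225*np.cos(a),y,80+225*np.sin(a)))).round(1) for n in("top","scene") for y in (50,-50)])
print("far",C(55,0,31),"mouth",C(-100,0,31),"tray",C(-156,0,6),"hinge",C(90,0,80))
E
```

```text
-9.082963559171086 [ 0.6388 -0.0143] [0.0023 0.0016 0.0027 0.0019] -7.836657160305659 [0.5008 0.3164] [0.0009 0.0012 0.0003 0.0015]
[0.2119 0.2076 0.2118 0.2067] [0.1178 0.0738 0.1191 0.0751]
seat [0.4711 0.3205 0.124 ] [166.2037 224.3669] [218.8207 176.2872] tip [0.5375 0.3114 0.014 ] [179.2975 203.5908]
handle ends z=.13 [array([0.5352, 0.0517, 0.13  ]), array([ 0.5194, -0.0466,  0.13  ])]
0.13 [array([274. , 206.2]), array([313.5, 212. ]), array([279.2, 212.8]), array([296.1, 231.3])]
0.2 [array([274.2, 204.3]), array([314.3, 210.2]), array([279.9, 208.2]), array([297. , 226.5])]
0.27 [array([274.4, 202. ]), array([315.1, 208. ]), array([281. , 203.4]), array([298.2, 221.5])]
0.34 [array([274.8, 199.2]), array([315.9, 205.3]), array([282.4, 198.6]), array([299.8, 216.5])]
0.4 [array([275.1, 196.4]), array([316.7, 202.6]), array([283.9, 194.4]), array([301.4, 212.2])]
far [ 0.6931 -0.023   0.031 ] mouth [0.5401 0.0015 0.031 ] tray [0.4848 0.0103 0.006 ] hinge [ 0.7277 -0.0285  0.08  ]
```

drive_tool(
  targets=[
    {"yaw":0.086,"dz":-0.05,"fingers":0},
    {"yaw":0.086,"dz":-0.05},
    {"yaw":0.086,"dz":-0.05},
    {"yaw":0.086,"dz":-0.05},
    {"yaw":0.086,"dz":-0.05},
    {"yaw":0.086,"dz":-0.05},
    {"yaw":0.086,"dz":-0.05},
    {"yaw":0.086,"dz":-0.05},
    {"yaw":0.086,"dz":-0.05},
    {"yaw":0.086,"dz":-0.05},
  ],
)

```text
invalid input
```

drive_tool(
  targets=[
    {"dx":-0.308,"dy":0.237},
    {"dx":-0.308,"dy":0.237},
    {"dx":-0.308,"dy":0.237},
    {"dx":-0.308,"dy":0.237},
    {"dx":-0.308,"dy":0.237},
    {"dx":-0.308,"dy":0.237},
    {"dx":-0.308,"dy":0.237},
    {"dx":-0.308,"dy":0.237},
    {"dx":-0.308,"dy":0.237},
    {"dx":-0.308,"dy":0.237},
    {"dx":-0.308,"dy":0.237},
    {"dx":-0.308,"dy":0.237},
    {"dx":-0.308,"dy":0.237},
    {"dx":-0.308,"dy":0.237},
    {"dx":-0.308,"dy":0.237},
    {"dx":-0.308,"dy":0.237},
    {},
  ],
)

```text
invalid input
```

```bash
cat >> h.py <<'E'
import cv2
from scipy.spatial.transform import Rotation as Ro
def wristT():
    from workcell import readout
    s=readout.observe(); T=np.eye(4); T[:3,:3]=Ro.from_euler("xyz",s["tool_rot"]).as_matrix(); T[:3,3]=s["position"]
    return T@camera_info("wrist")["hand_eye"],s
def tool(dw,s):
    "world shift -> tool fractions"
    return Ro.from_euler("xyz",s["tool_rot"]).as_matrix().T@np.asarray(dw)/.1
E
python3 - <<'E'
from geo import *
from workcell import grab_frame
T,s=wristT(); np.save("T1.npy",T); f=grab_frame("wrist"); cv2.imwrite("pics/w1.png",f)
print(s["clock"],s["position"],s["tool_rot"],s["qpos"])
a=.39
print([proj("wrist",C(90-225*np.cos(a),y,80+225*np.sin(a)),T) for y in (50,-50)])
E
```

```text
0.1 [0.2305 0.5807 0.2308] [-3.1406  0.0001  2.7638] [-1.2632  0.5219 -0.0363  1.5999  0.0212  1.0211 -0.1128]
[array([-22.1475, 582.0351]), array([-93.4642, 591.6307])]
```

View pics/w1.png

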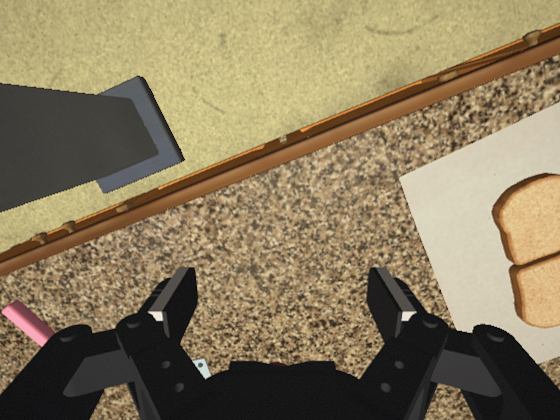

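The move calls were refused, so the arm is still at its start, and this view shows only the counter edge and a bread board. I'll send every field in each row.

drive_tool(
  targets=[
    {"dx":0,"dy":0,"dz":-0.05,"yaw":0.086,"fingers":0},
    {"dx":0,"dy":0,"dz":-0.05,"yaw":0.086,"fingers":0},
    {"dx":0,"dy":0,"dz":-0.05,"yaw":0.086,"fingers":0},
    {"dx":0,"dy":0,"dz":-0.05,"yaw":0.086,"fingers":0},
    {"dx":0,"dy":0,"dz":-0.05,"yaw":0.086,"fingers":0},
    {"dx":0,"dy":0,"dz":-0.05,"yaw":0.086,"fingers":0},
    {"dx":0,"dy":0,"dz":-0.05,"yaw":0.086,"fingers":0},
    {"dx":0,"dy":0,"dz":-0.05,"yaw":0.086,"fingers":0},
    {"dx":0,"dy":0,"dz":-0.05,"yaw":0.086,"fingers":0},
    {"dx":0,"dy":0,"dz":-0.05,"yaw":0.086,"fingers":0},
  ],
)

```text
clock: 1.15
position: [0.2305, 0.5808, 0.2813]
tool_rot: [-3.142, 0.0, 1.407]
force: [-0.4, 0.3, -0.7]
grip_width: 0.0853
finger_force: 0.0
```

drive_tool(
  targets=[
    {"dx":-0.308,"dy":0.237,"dz":0,"yaw":0,"fingers":0},
    {"dx":-0.308,"dy":0.237,"dz":0,"yaw":0,"fingers":0},
    {"dx":-0.308,"dy":0.237,"dz":0,"yaw":0,"fingers":0},
    {"dx":-0.308,"dy":0.237,"dz":0,"yaw":0,"fingers":0},
    {"dx":-0.308,"dy":0.237,"dz":0,"yaw":0,"fingers":0},
    {"dx":-0.308,"dy":0.237,"dz":0,"yaw":0,"fingers":0},
    {"dx":-0.308,"dy":0.237,"dz":0,"yaw":0,"fingers":0},
    {"dx":-0.308,"dy":0.237,"dz":0,"yaw":0,"fingers":0},
    {"dx":-0.308,"dy":0.237,"dz":0,"yaw":0,"fingers":0},
    {"dx":-0.308,"dy":0.237,"dz":0,"yaw":0,"fingers":0},
    {"dx":-0.308,"dy":0.237,"dz":0,"yaw":0,"fingers":0},
    {"dx":-0.308,"dy":0.237,"dz":0,"yaw":0,"fingers":0},
    {"dx":-0.308,"dy":0.237,"dz":0,"yaw":0,"fingers":0},
    {"dx":-0.308,"dy":0.237,"dz":0,"yaw":0,"fingers":0},
    {"dx":-0.308,"dy":0.237,"dz":0,"yaw":0,"fingers":0},
    {"dx":-0.308,"dy":0.237,"dz":0,"yaw":0,"fingers":0},
  ],
)

```text
clock: 2.75
position: [0.528, 0.0332, 0.2813]
tool_rot: [-3.141, -0.0, 1.413]
force: [0.1, 1.6, -0.4]
grip_width: 0.0856
finger_force: 0.0
```

```bash
python3 - <<'E'
from geo import *
from workcell import grab_frame
T,s=wristT(); np.save("T1.npy",T); f=grab_frame("wrist"); cv2.imwrite("pics/w2.png",f)
print(s["clock"],s["position"],s["tool_rot"],s["qpos"])
a=.39
print([proj("wrist",C(90-225*np.cos(a),y,80+225*np.sin(a)),T) for y in (50,-50)])
print([proj("wrist",C(*p),T) for p in [(-100,-6.5,45),(-100,6.5,45),(-100,135,45),(-100,-75,45)]])
E
```

```text
2.75 [0.528  0.0332 0.2813] [-3.1415 -0.0001  1.4131] [-0.5744  0.3497  0.5256  1.8114 -0.2016  1.0337 -0.1289]
[array([280.9523, 185.485 ]), array([281.0005, 283.6623])]
[array([294.7325, 206.7334]), array([294.8688, 197.357 ]), array([296.3831,  93.19  ]), array([294.0576, 253.1617])]
```

View pics/w2.png

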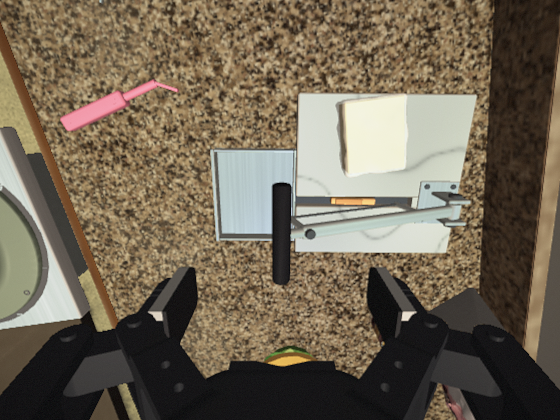

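The wrist view shows the handle at (281,184)–(281,284), exactly as predicted. The slab corners (299,94) and (295,253) are within 3 px, the channel is at row 202, and the orange rind spans (332–376,201). Next I'll measure these sub-pixel and refine the cutter's pose.

```bash
python3 - <<'E'
from geo import *
T=np.load("T1.npy"); f=cv2.imread("pics/w2.png"); hsv=cv2.cvtColor(f,cv2.COLOR_BGR2HSV)
inv=lambda p:(lambda d:np.array([np.cos(cth)*d[0]+np.sin(cth)*d[1],-np.sin(cth)*d[0]+np.cos(cth)*d[1],p[2]]))(p[:2]-ct)
m=cv2.inRange(hsv,(5,120,120),(25,255,255))[190:215,300:420]
n,l,st,c=cv2.connectedComponentsWithStats(m); i=1+st[1:,4].argmax(); x,y,w,h,_=st[i]; x+=300;y+=190
print("rind box",x,y,w,h, inv(onplane("wrist",x-.5,y+h/2-.5,.043,T))*1e3, inv(onplane("wrist",x+w-.5,y+h/2-.5,.043,T))*1e3)
g=cv2.cvtColor(f,cv2.COLOR_BGR2GRAY)
print(g[190:216,[310,322,390,400,408]].T)
print("row 201 from 385",g[201,295:304],g[201,405:440])
# slab mask: bright, low saturation
mm=cv2.inRange(hsv,(0,0,165),(180,60,255)); 
for r in (110,130,150,170,185,245): 
    k=np.where(mm[r,285:485]>0)[0]; print(r,k.min()+285,k.max()+285, inv(onplane("wrist",k.min()+284.5,r,.045,T))*1e3, inv(onplane("wrist",k.max()+285.5,r,.045,T))*1e3)
for cc in (310,325,420,440):
    k=np.where(mm[85:262,cc]>0)[0]; print(cc, inv(onplane("wrist",cc,k.min()+84.5,.045,T))*1e3, inv(onplane("wrist",cc,k.max()+85.5,.045,T))*1e3)
E
```

```text
rind box 331 197 44 8 [-52.1678   1.629   43.    ] [ 6.7081  1.6537 43.    ]
[[220 220 220 221 222 215 159  84  89  90  91  92  92  91  92  99 142 195
  214 211 210 212 213 179  97  72]
 [220 220 220 221 223 214 152  84  89  91  91  91  90  93  91  93 140 192
  213 211 211 215 168  62 117 182]
 [211 213 212 211 213 218 181 100  84  87  87  87  87  84  72  78 123 176
  212 222 221 225 188 106 101 136]
 [212 211 211 210 213 215 182 106  81  84  86  85  79  82  90  88  95 107
  183 230 228 181  80 114 148 173]
 [212 211 211 211 212 214 187 114  72  74  74  75  74  73  77  89  92  89
   89  98  96  90 117 148 175 192]]
row 201 from 385 [128  84  88  90  91  89  87  90  89] [ 84  87  82  75  75  71  80 202 223 218 219 223 145 156 194 199 199 197
 197 200 199 195 195 197 197 194 194 195 197 194 194 196 195 194 191]
110 298 473 [-98.3498 116.052   45.    ] [114.984  116.1332  45.    ]
130 298 469 [-97.9571  92.6721  45.    ] [114.7271  92.7547  45.    ]
150 297 465 [-98.8102  68.3306  45.    ] [114.4596  68.4152  45.    ]
170 285 461 [-113.873    42.9617   45.    ] [114.1809  43.0541  45.    ]
185 291 458 [-105.9545   23.233    45.    ] [113.9641  23.3235  45.    ]
245 295 447 [-99.5472 -62.4333  45.    ] [114.4212 -62.3391  45.    ]
310 [-83.7857 135.7706  45.    ] [-77.5711 -72.4125  45.    ]
325 [-65.9116 135.7773  45.    ] [-56.4363 -72.4031  45.    ]
420 [ 47.4465 134.7114  45.    ] [ 77.6347 -73.8936  45.    ]
440 [ 71.4835 133.6099  45.    ] [105.8438 -73.881   45.    ]
```

Rind spans x −52…+7 mm, so 48 mm is free behind it. The channel is about 1.4 mm further to +y than my first estimate. Descending on the handle.

drive_tool(
  targets=[
    {"dx":0,"dy":0,"dz":0.3,"yaw":0,"fingers":0},
    {"dx":0,"dy":0,"dz":0.35,"yaw":0,"fingers":0},
    {"dx":0,"dy":0,"dz":0.35,"yaw":0,"fingers":0},
    {"dx":0,"dy":0,"dz":0.24,"yaw":0,"fingers":0},
    {"dx":0,"dy":0,"dz":0.1,"yaw":0,"fingers":0.5},
    {"dx":0,"dy":0,"dz":0,"yaw":0,"fingers":1},
    {"dx":0,"dy":0,"dz":0,"yaw":0,"fingers":1},
    {"dx":0,"dy":0,"dz":0,"yaw":0,"fingers":1},
    {"dx":0,"dy":0,"dz":0,"yaw":0,"fingers":1},
    {"dx":0,"dy":0,"dz":0,"yaw":0,"fingers":1},
  ],
  squeeze=30,
)

```text
clock: 3.8
position: [0.5276, 0.0348, 0.1479]
tool_rot: [3.141, -0.001, 1.413]
force: [-3.4, 0.5, 1.5]
grip_width: 0.0167
finger_force: 30.1
```

```bash
python3 - <<'E'
from geo import *
from workcell import readout
s=readout.observe(); print(s["clock"],s["position"],s["grip_width"],s["finger_force"],s["force"])
d=s["position"][:2]-ct; print("cutter frame",np.cos(cth)*d[0]+np.sin(cth)*d[1],-np.sin(cth)*d[0]+np.cos(cth)*d[1])
th=np.linspace(.39,1.37,20); x=-225*np.cos(th); z=225*np.sin(th)
print(np.c_[np.diff(x),-np.diff(z)].round(1).tolist())
E
```

```text
3.8 [0.5276 0.0348 0.1479] 0.01672995349156244 30.07433921098709 [-3.3797  0.5166  1.4998]
cutter frame -0.11756772940421602 0.030948306071187214
[[4.7, -10.6], [5.2, -10.4], [5.8, -10.1], [6.3, -9.8], [6.8, -9.4], [7.2, -9.1], [7.7, -8.7], [8.1, -8.3], [8.6, -7.8], [8.9, -7.4], [9.3, -6.9], [9.7, -6.4], [10.0, -5.9], [10.3, -5.4], [10.5, -4.9], [10.8, -4.3], [11.0, -3.8], [11.2, -3.2], [11.3, -2.6]]
```

drive_tool(
  targets=[
    {"dx":0,"dy":0.047,"dz":-0.106,"yaw":0,"fingers":1},
    {"dx":0,"dy":0.052,"dz":-0.104,"yaw":0,"fingers":1},
    {"dx":0,"dy":0.058,"dz":-0.101,"yaw":0,"fingers":1},
    {"dx":0,"dy":0.063,"dz":-0.098,"yaw":0,"fingers":1},
    {"dx":0,"dy":0.068,"dz":-0.094,"yaw":0,"fingers":1},
    {"dx":0,"dy":0.072,"dz":-0.091,"yaw":0,"fingers":1},
    {"dx":0,"dy":0.077,"dz":-0.087,"yaw":0,"fingers":1},
    {"dx":0,"dy":0.081,"dz":-0.083,"yaw":0,"fingers":1},
    {"dx":0,"dy":0.086,"dz":-0.078,"yaw":0,"fingers":1},
    {"dx":0,"dy":0.089,"dz":-0.074,"yaw":0,"fingers":1},
  ],
)

```text
clock: 4.8
position: [0.5933, 0.0239, 0.2409]
tool_rot: [-3.135, -0.001, 1.413]
force: [-21.7, 2.5, 20.9]
grip_width: 0.017
finger_force: 31.3
```

drive_tool(
  targets=[
    {"dx":0,"dy":0.093,"dz":-0.069,"yaw":0,"fingers":1},
    {"dx":0,"dy":0.097,"dz":-0.064,"yaw":0,"fingers":1},
    {"dx":0,"dy":0.1,"dz":-0.059,"yaw":0,"fingers":1},
    {"dx":0,"dy":0.103,"dz":-0.054,"yaw":0,"fingers":1},
    {"dx":0,"dy":0.105,"dz":-0.049,"yaw":0,"fingers":1},
    {"dx":0,"dy":0.108,"dz":-0.043,"yaw":0,"fingers":1},
    {"dx":0,"dy":0.11,"dz":-0.038,"yaw":0,"fingers":1},
    {"dx":0,"dy":0.112,"dz":-0.032,"yaw":0,"fingers":1},
    {"dx":0,"dy":0.09,"dz":-0.02,"yaw":0,"fingers":1},
  ],
)

```text
clock: 5.7
position: [0.6869, 0.0083, 0.2833]
tool_rot: [3.142, 0.001, 1.412]
force: [-5.8, -1.0, 5.5]
grip_width: 0.017
finger_force: 32.5
```

drive_tool(
  targets=[
    {"dx":0,"dy":0.05,"dz":-0.01,"yaw":0,"fingers":1},
    {"dx":0,"dy":0.05,"dz":-0.01,"yaw":0,"fingers":1},
    {"dx":0,"dy":0,"dz":0,"yaw":0,"fingers":1},
  ],
)

```text
clock: 6.0
position: [0.6881, 0.0082, 0.2833]
tool_rot: [-3.12, 0.001, 1.412]
force: [-77.5, 7.6, 25.4]
grip_width: 0.0166
finger_force: 39.7
```

```bash
python3 - <<'E'
from geo import *
from workcell import readout
s=readout.observe(); 
d=s["position"][:2]-ct; x,y=(np.cos(cth)*d[0]+np.sin(cth)*d[1],-np.sin(cth)*d[0]+np.cos(cth)*d[1])
print(x,y,s["position"],np.arctan2(s["position"][2]+.0187-.08,.09-x),s["force"])
E
```

```text
0.04513489759692784 0.02996271701078572 [0.6881 0.0082 0.2833] 1.3714267737439536 [-77.5382   7.5648  25.3752]
```

drive_tool(
  targets=[
    {"dx":0,"dy":-0.09,"dz":0.01,"yaw":0,"fingers":1},
    {"dx":0,"dy":0,"dz":0,"yaw":0,"fingers":0.4},
    {"dx":0,"dy":0,"dz":0,"yaw":0,"fingers":0.2},
    {"dx":0,"dy":0,"dz":-0.1,"yaw":0,"fingers":0},
    {"dx":0,"dy":0,"dz":-0.35,"yaw":0,"fingers":0},
    {"dx":0,"dy":0,"dz":-0.35,"yaw":0,"fingers":0},
  ],
)

```text
clock: 6.6
position: [0.6877, 0.0089, 0.3645]
tool_rot: [-3.141, 0.001, 1.413]
force: [0.0, -1.3, -0.1]
grip_width: 0.0851
finger_force: 0.0
```

drive_tool(
  targets=[
    {"dx":0,"dy":0,"dz":0,"yaw":-0.0921,"fingers":0},
    {"dx":0,"dy":0,"dz":0,"yaw":-0.0921,"fingers":0},
    {"dx":0,"dy":0,"dz":0,"yaw":-0.0921,"fingers":0},
    {"dx":0,"dy":0,"dz":0,"yaw":-0.0921,"fingers":0},
    {"dx":0,"dy":0,"dz":0,"yaw":-0.0921,"fingers":0},
    {"dx":0,"dy":0,"dz":0,"yaw":-0.0921,"fingers":0},
    {"dx":0,"dy":0,"dz":0,"yaw":-0.0921,"fingers":0},
    {"dx":0,"dy":0,"dz":0,"yaw":-0.0921,"fingers":0},
    {"dx":0,"dy":0,"dz":0,"yaw":-0.0921,"fingers":0},
    {"dx":0,"dy":0,"dz":0,"yaw":-0.0921,"fingers":0},
    {"dx":0,"dy":0,"dz":0,"yaw":-0.0921,"fingers":0},
  ],
)

```text
clock: 7.7
position: [0.6881, 0.0087, 0.3638]
tool_rot: [-3.141, 0.001, 3.01]
force: [-0.1, -0.8, -0.7]
grip_width: 0.0851
finger_force: 0.0
```

```bash
python3 - <<'E'
from geo import *
T,s=wristT(); print(s["clock"],s["position"],s["tool_rot"],s["qpos"],s["grip_width"])
g=Rr(-40.3,0,136.3); print(g,tool(np.array([g[0],g[1],.26])-s["position"],s), "yaw", (s["tool_rot"][2]-rth-np.pi)/(np.pi/2))
E
```

```text
7.7 [0.6881 0.0087 0.3638] [-3.1413  0.0012  3.0095] [-0.181   0.5445  0.1424  1.2335 -0.0746  1.3675  1.3948] 0.0851134176156935
[0.4609 0.3219 0.1363] [2.6657 2.806  1.0344] yaw 0.0030003471519472152
```

drive_tool(
  targets=[
    {"dx":0.266,"dy":0.281,"dz":0.1,"yaw":0,"fingers":0},
    {"dx":0.266,"dy":0.281,"dz":0.1,"yaw":0,"fingers":0},
    {"dx":0.266,"dy":0.281,"dz":0.1,"yaw":0,"fingers":0},
    {"dx":0.266,"dy":0.281,"dz":0.1,"yaw":0,"fingers":0},
    {"dx":0.266,"dy":0.281,"dz":0.1,"yaw":0,"fingers":0},
    {"dx":0.266,"dy":0.281,"dz":0.1,"yaw":0,"fingers":0},
    {"dx":0.266,"dy":0.281,"dz":0.1,"yaw":0,"fingers":0},
    {"dx":0.266,"dy":0.281,"dz":0.1,"yaw":0,"fingers":0},
    {"dx":0.266,"dy":0.281,"dz":0.1,"yaw":0,"fingers":0},
    {"dx":0.266,"dy":0.281,"dz":0.1,"yaw":0,"fingers":0},
    {"dx":0,"dy":0,"dz":0,"yaw":0,"fingers":0},
  ],
)

```text
clock: 8.8
position: [0.4597, 0.3283, 0.2625]
tool_rot: [3.141, -0.002, 3.01]
force: [-0.0, -0.1, -0.2]
grip_width: 0.0852
finger_force: 0.0
```

```bash
python3 - <<'E'
from geo import *
from workcell import grab_frame
T,s=wristT(); np.save("T2.npy",T); f=grab_frame("wrist")
f2=grab_frame("top"); cv2.imwrite("pics/top2.png",f2); cv2.imwrite("pics/w3.png",f)
f3=grab_frame("scene"); cv2.imwrite("pics/scene2.png",f3)
a=f[120:420,60:500]; b=cv2.resize(f3[130:280,190:400],None,fx=1.7,fy=1.7)
c=np.zeros((300,800,3),np.uint8); c[:,:440]=a; c[:255,442:442+357]=b[:255,:357]
cv2.imwrite("pics/mix3.png",c)
print(s["clock"],s["position"],s["tool_rot"],s["qpos"])
for p in [(-50.6,0,148.6),(-30,0,124),(8.6,0,78),(37,0,14),(60,37.5,5),(60,-37.5,5),(-60,37.5,5),(-60,-37.5,5)]: print(p,proj("wrist",Rr(*p),T)-[60,120])
E
```

```text
8.8 [0.4597 0.3283 0.2625] [ 3.1407 -0.0016  3.0102] [-0.7443  0.3932  0.0274  1.727  -0.0144  1.022   0.7279]
(-50.6, 0, 148.6) [214.5754  79.7108]
(-30, 0, 124) [215.1741  92.995 ]
(8.6, 0, 78) [216.0216 111.8601]
(37, 0, 14) [216.8301 113.7612]
(60, 37.5, 5) [242.2911 126.0262]
(60, -37.5, 5) [191.5481 125.8214]
(-60, 37.5, 5) [244.6143  44.7887]
(-60, -37.5, 5) [189.1931  44.527 ]
```

View pics/mix3.png

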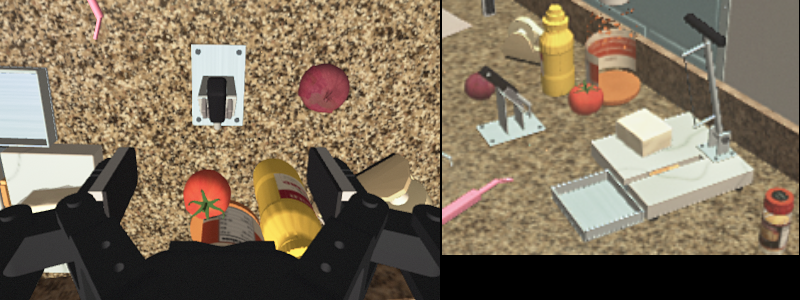

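The wrist crop shows the rest's foot corners within 2 px of prediction, at (191,44), (245,44), (243,126) and (191,126), with the black handle at (217,95). The scene crop shows the wire arm standing up. I'll fine-measure the handle before descending.

```bash
python3 - <<'E'
from geo import *
T,s=wristT(); T=np.load("T2.npy"); f=cv2.imread("pics/w3.png"); g=cv2.cvtColor(f,cv2.COLOR_BGR2GRAY)
for r in (200,206,212,218,224,230,236):
    k=np.where(g[r,255:300]<55)[0]; print(r,k.min()+255 if len(k) else None,k.max()+255 if len(k) else None)
for z,p in [(148,(-50,0)),(124,(-30,0))]: print(proj("wrist",Rr(*p,z),T),proj("wrist",Rr(p[0],9,z),T),proj("wrist",Rr(p[0],-9,z),T))
G=Rr(-40.3,0,136.3); print(s["position"],tool(G-[0,0,.0187]-s["position"],s),(s["tool_rot"][2]-rth-np.pi)/(np.pi/2))
E
```

```text
200 268 285
206 267 285
212 267 285
218 268 285
224 269 284
230 269 284
236 270 284
[274.5919 200.1742] [284.5612 200.2183] [264.6208 200.1301]
[275.1741 212.995 ] [284.1658 213.0338] [266.1811 212.9562]
[0.4636 0.3236 0.2635] [ 0.0256 -0.0205  1.4586] -0.0007883293250339122
```

drive_tool(
  targets=[
    {"dx":0.026,"dy":-0.01,"dz":0.3,"yaw":0,"fingers":0},
    {"dx":0,"dy":0,"dz":0.4,"yaw":0,"fingers":0},
    {"dx":0,"dy":0,"dz":0.4,"yaw":0,"fingers":0.2},
    {"dx":0,"dy":0,"dz":0.26,"yaw":0,"fingers":0.4},
    {"dx":0,"dy":0,"dz":0.1,"yaw":0,"fingers":0.5},
    {"dx":0,"dy":0,"dz":0,"yaw":0,"fingers":0.5},
    {"dx":0,"dy":0,"dz":0,"yaw":0,"fingers":0.5},
  ],
  squeeze=80,
)

```text
clock: 9.65
position: [0.461, 0.3233, 0.1181]
tool_rot: [3.14, 0.001, 3.003]
force: [-0.4, -0.3, 0.0]
grip_width: 0.0426
finger_force: 0.0
```

```bash
python3 - <<'E'
from geo import *
T,s=wristT(); G=Rr(-40.3,1,136.3); print(s["position"],s["grip_width"],s["force"],tool(G-[0,0,.0187]-s["position"],s),(s["tool_rot"][2]-rth-np.pi)/(np.pi/2))
E
```

```text
[0.461  0.3233 0.1181] 0.042566150911385985 [-0.3908 -0.2973  0.0338] [-0.001  -0.004   0.0051] -0.0009488590336053233
```

Well placed. Close, then lift along the bed's normal (back and up) to clear the cheeks.

drive_tool(
  targets=[
    {"dx":0,"dy":0,"dz":0,"yaw":0,"fingers":1},
    {"dx":0,"dy":0,"dz":0,"yaw":0,"fingers":1},
    {"dx":0,"dy":0,"dz":0,"yaw":0,"fingers":1},
    {"dx":0,"dy":0,"dz":0,"yaw":0,"fingers":1},
    {"dx":0,"dy":0,"dz":0,"yaw":0,"fingers":1},
  ],
)

```text
clock: 10.15
position: [0.4604, 0.3235, 0.118]
tool_rot: [3.14, 0.001, 3.004]
force: [-1.7, -2.1, 9.3]
grip_width: 0.017
finger_force: 77.7
```

```bash
python3 - <<'E'
from geo import *
T,s=wristT(); print(s["clock"],s["position"],s["tool_rot"],s["grip_width"],s["finger_force"],s["force"])
E
```

```text
10.15 [0.4604 0.3235 0.118 ] [3.1404 0.0013 3.004 ] 0.01695869416831024 77.70010828971863 [-1.6541 -2.0557  9.3116]
```

drive_tool(
  targets=[
    {"dx":0,"dy":0,"dz":-0.05,"yaw":0,"fingers":1},
    {"dx":0,"dy":0,"dz":-0.15,"yaw":0,"fingers":1},
    {"dx":0,"dy":0,"dz":-0.25,"yaw":0,"fingers":1},
    {"dx":0,"dy":0,"dz":-0.35,"yaw":0,"fingers":1},
    {"dx":0,"dy":0,"dz":-0.35,"yaw":0,"fingers":1},
    {"dx":0,"dy":0,"dz":-0.35,"yaw":0,"fingers":1},
    {"dx":0,"dy":0,"dz":0,"yaw":0,"fingers":1},
  ],
)

```text
clock: 10.85
position: [0.4613, 0.3243, 0.2717]
tool_rot: [3.136, 0.005, 3.004]
force: [0.4, -0.0, -1.2]
grip_width: 0.0164
finger_force: 78.2
```

```bash
python3 - <<'E'
from geo import *
from workcell import grab_frame
T=np.load("T1.npy"); f=cv2.imread("pics/w2.png"); g=cv2.cvtColor(f,cv2.COLOR_BGR2GRAY).astype(float)
P=[];up=[];lo=[]
def cross(col,r0,r1,thr=150):
    for r in range(r0,r1,1 if r1>r0 else -1):
        n=r+(1 if r1>r0 else -1); a,b=g[r,col],g[n,col]
        if (a-thr)*(b-thr)<=0 and a!=b: return r+(n-r)*(a-thr)/(a-b)
for col in range(303,396,6):
    u=cross(col,193,200); l=cross(col,210,202)
    up.append((col,u,l))
    P.append(onplane("wrist",col,(u+l)/2,.045,T))
print(np.round([x for x in up],1).tolist())
P=np.array(P); d=np.polyfit(P[:,0],P[:,1],1); print("heading",np.degrees(np.arctan(d[0])))
inv=lambda p:(np.cos(cth)*(p[0]-ct[0])+np.sin(cth)*(p[1]-ct[1]),-np.sin(cth)*(p[0]-ct[0])+np.cos(cth)*(p[1]-ct[1]))
print("y in old frame",[np.round(inv(p)[1]*1e3,1) for p in P])
# walls width
print("width mm",[np.round(1e3*np.linalg.norm(onplane("wrist",c,u,.045,T)-onplane("wrist",c,l,.045,T)),1) for c,u,l in up])
# top image edges of channel with arm up (top2)
f3=grab_frame("scene"); cv2.imwrite("pics/scene3.png",f3)
T,s=wristT(); print(s["clock"],s["position"],s["tool_rot"],s["grip_width"])
E
```

```text
[[303.0, 196.0, 206.0], [309.0, 196.1, 206.1], [315.0, 196.0, 206.2], [321.0, 196.0, 206.2], [327.0, 196.4, 206.3], [333.0, 196.4, 206.3], [339.0, 196.4, 209.6], [345.0, 196.3, 209.3], [351.0, 196.3, 208.4], [357.0, 196.2, 209.9], [363.0, 196.2, 209.6], [369.0, 196.2, 208.5], [375.0, 196.3, 207.7], [381.0, 196.4, 207.1], [387.0, 196.4, 206.7], [393.0, 196.4, 206.6]]
heading -9.663065920664367
y in old frame [np.float64(1.4), np.float64(1.3), np.float64(1.4), np.float64(1.3), np.float64(1.1), np.float64(1.0), np.float64(-1.3), np.float64(-1.0), np.float64(-0.3), np.float64(-1.3), np.float64(-1.1), np.float64(-0.3), np.float64(0.1), np.float64(0.5), np.float64(0.8), np.float64(0.9)]
width mm [np.float64(13.8), np.float64(13.9), np.float64(14.1), np.float64(14.0), np.float64(13.7), np.float64(13.7), np.float64(18.4), np.float64(18.0), np.float64(16.8), np.float64(19.1), np.float64(18.7), np.float64(17.1), np.float64(15.8), np.float64(14.9), np.float64(14.4), np.float64(14.2)]
10.9 [0.4605 0.3238 0.2692] [3.1383 0.0028 3.0042] 0.016835703425875058
```

```bash
cat >> geo.py <<'E'
cth2=np.radians(-9.3)
ct2=C(0,1.0,0)[:2]
C2=lambda *p:fr(cth2,ct2,np.array(p)/1e3)
def inv2(p):
    d=np.array(p[:2])-ct2; c,s=np.cos(cth2),np.sin(cth2); return np.array([c*d[0]+s*d[1],-s*d[0]+c*d[1],p[2]])*1e3
E
python3 - <<'E'
from geo import *
T,s=wristT()
g=np.array([.4604,.3235,.118]); d=Rr(37,0,14)-g; c,q=np.cos(rth),np.sin(rth)
print("tip off",c*d[0]+q*d[1],-q*d[0]+c*d[1],d[2])
tgt=C2(-20-77.3,0,65+104)
print("now",inv2(s["position"]),"tgt",tgt,tool(tgt-s["position"],s),"yaw frac",(s["tool_rot"][2]-cth2-np.pi)/(np.pi/2))
f=cv2.imread("pics/scene3.png"); 
t=np.array(s["position"])+Rr(37,0,14)-g; print("tip proj scene",proj("scene",t))
u,v=proj("scene",t).astype(int); cv2.imwrite("pics/s3c.png",cv2.resize(f[v-70:v+40,u-60:u+60],None,fx=5,fy=5,interpolation=cv2.INTER_CUBIC))
E
```

```text
tip off 0.07801214860300701 -0.0015093990811047286 -0.104
now [-230.5661  303.8413  269.1886] tgt [0.5429 0.0024 0.169 ] [-1.2537 -3.074   0.9953] yaw frac 0.015887322867087345
tip proj scene [237.0304 159.7809]
```

View pics/s3c.png

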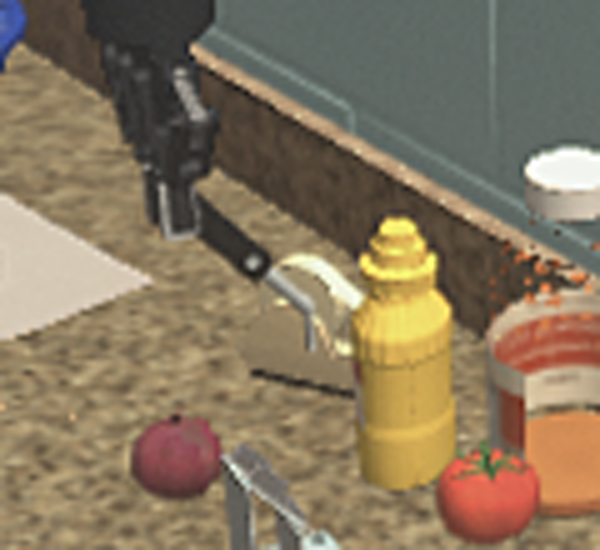

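The scene crop shows the scraper held at its slope with the blade upright. Its tip is at crop (311,350), about 2 px right of prediction. I'll check the scene calibration on the rest's foot and the slab corners.

```bash
python3 - <<'E'
from geo import *
f=cv2.imread("pics/scene3.png"); hsv=cv2.cvtColor(f,cv2.COLOR_BGR2HSV)
def ext(m,x0,y0):
    n,l,st,c=cv2.connectedComponentsWithStats(m); i=1+st[1:,4].argmax(); ys,xs=np.where(l==i)
    for nm,k in (("left",xs.argmin()),("right",xs.argmax()),("bot",ys.argmax()),("top",ys.argmin())): print(nm,xs[k]+x0,ys[k]+y0,end="; ")
    print()
m=cv2.inRange(hsv,(85,0,150),(120,60,255))[190:225,200:260]; ext(m,200,190)
print("foot",[proj("scene",Rr(x,y,5)).round(1) for x,y in [(-60,37.5),(60,37.5),(60,-37.5),(-60,-37.5)]])
m=cv2.inRange(hsv,(0,0,165),(180,50,255))[190:270,270:380]; ext(m,270,190)
print("slab",[proj("scene",C2(x,y,45)).round(1) for x,y in [(-100,135),(115,135),(115,-75),(-100,-75)]])
E
```

```text
left 218 202; right 219 202; bot 218 202; top 218 202; 
foot [array([209.4, 204. ]), array([241.6, 194.4]), array([251. , 204.9]), array([218. , 215.2])]
left 278 212; right 372 228; bot 311 258; top 305 194; 
slab [array([276.2, 212.7]), array([334.4, 194.9]), array([373. , 228.8]), array([310.3, 250.6])]
```

drive_tool(
  targets=[
    {"dx":-0.125,"dy":-0.307,"dz":0,"yaw":0.016,"fingers":1},
    {"dx":-0.125,"dy":-0.307,"dz":0,"yaw":0,"fingers":1},
    {"dx":-0.125,"dy":-0.307,"dz":0,"yaw":0,"fingers":1},
    {"dx":-0.125,"dy":-0.307,"dz":0,"yaw":0,"fingers":1},
    {"dx":-0.125,"dy":-0.307,"dz":0,"yaw":0,"fingers":1},
    {"dx":-0.125,"dy":-0.307,"dz":0,"yaw":0,"fingers":1},
    {"dx":-0.125,"dy":-0.307,"dz":0,"yaw":0,"fingers":1},
    {"dx":-0.125,"dy":-0.307,"dz":0,"yaw":0,"fingers":1},
    {"dx":-0.125,"dy":-0.307,"dz":0,"yaw":0,"fingers":1},
    {"dx":-0.125,"dy":-0.307,"dz":0.1,"yaw":0,"fingers":1},
    {"dx":0,"dy":0,"dz":0.4,"yaw":0,"fingers":1},
    {"dx":0,"dy":0,"dz":0.4,"yaw":0,"fingers":1},
    {"dx":0,"dy":0,"dz":0,"yaw":0,"fingers":1},
  ],
)

```text
clock: 12.2
position: [0.5314, 0.0, 0.1723]
tool_rot: [-3.139, -0.008, 2.979]
force: [-0.8, 0.3, -0.3]
grip_width: 0.0168
finger_force: 78.2
```

```bash
python3 - <<'E'
from geo import *
from workcell import grab_frame
T,s=wristT(); print(s["clock"],inv2(s["position"]),s["position"],s["tool_rot"],np.degrees(s["tool_rot"][2]-np.pi),s["force"])
t=inv2(s["position"])+[78,0,-104]; W=C2(*t); print("tip",t)
a=grab_frame("top"); b=grab_frame("scene"); cv2.imwrite("pics/top4.png",a); cv2.imwrite("pics/scene4.png",b)
pa,pb=proj("top",W),proj("scene",W); print(pa,pb)
F=lambda f,p:cv2.resize(f[int(p[1])-30:int(p[1])+30,int(p[0])-33:int(p[0])+33],None,fx=6,fy=6,interpolation=cv2.INTER_CUBIC)
cv2.imwrite("pics/mix4.png",np.hstack([F(a,pa),F(b,pb)]))
print((pa-pa.astype(int)+[33,30])*6,(pb-pb.astype(int)+[33,30])*6+[396,0])
for q in [(55,0,45),(-100,0,45)]: print(q,(proj("top",C2(*q))-pa.astype(int)+[33,30])*6,(proj("scene",C2(*q))-pb.astype(int)+[33,30])*6+[396,0])
E
```

```text
12.2 [-108.343    -4.2492  172.2767] [0.5314 0.     0.1723] [-3.1393 -0.0079  2.979 ] -9.313077252294509 [-0.8039  0.3376 -0.2703]
tip [-30.343   -4.2492  68.2767]
[299.6669 172.7287] [318.7655 223.7479]
[202.0011 184.3721] [598.593  184.4876]
(55, 0, 45) [216.5013   9.277 ] [737.3318 169.7286]
(-100, 0, 45) [166.6418 346.5973] [469.3839 258.6974]
```

View pics/mix4.png

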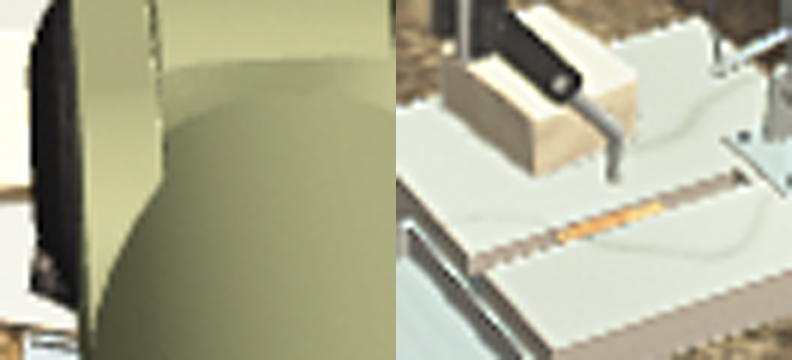

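The scene view shows the tip at (614,182), the rind at (560–660,225) and the channel end at (742,175). The tip is about 5 mm further forward than assumed, so the tip offset is about 83 mm. Moving it over the free far end.

drive_tool(
  targets=[
    {"dx":-0.1,"dy":0.022,"dz":0.01,"yaw":0,"fingers":1},
    {"dx":-0.16,"dy":0.021,"dz":0.01,"yaw":0,"fingers":1},
    {"dx":-0.16,"dy":0,"dz":0.01,"yaw":0,"fingers":1},
    {"dx":-0.1,"dy":0,"dz":0,"yaw":0,"fingers":1},
    {"dx":-0.06,"dy":0,"dz":0,"yaw":0,"fingers":1},
    {"dx":0,"dy":0,"dz":0,"yaw":0,"fingers":1},
    {"dx":0,"dy":0,"dz":0,"yaw":0,"fingers":1},
  ],
)

```text
clock: 13.0
position: [0.592, -0.0048, 0.1739]
tool_rot: [3.142, -0.0, 2.979]
force: [-0.7, -0.4, -1.1]
grip_width: 0.0174
finger_force: 78.3
```

```bash
cat > look.py <<'E'
import sys
from geo import *
from workcell import grab_frame
T,s=wristT(); print(s["clock"],"tcp",inv2(s["position"]),s["tool_rot"],"F",s["force"],"grip",s["grip_width"])
t=inv2(s["position"])+[83,0,-103]; W=C2(*t); print("tip",t)
b=grab_frame("scene"); n=sys.argv[1]; cv2.imwrite(f"pics/{n}_full.png",b)
pb=proj("scene",C2(-20,0,45)).astype(int); F=cv2.resize(b[pb[1]-50:pb[1]+50,pb[0]-60:pb[0]+66],None,fx=6,fy=6,interpolation=cv2.INTER_CUBIC)
cv2.imwrite(f"pics/{n}.png",F); P=lambda q:((proj("scene",q)-pb+[60,50])*6).round()
print("tip px",P(W),"far",P(C2(55,0,45)),"mouth",P(C2(-100,0,45)))
E
python3 look.py s5
```

```text
13.0 tcp [-47.6776   0.8204 173.9358] [ 3.1416 -0.0001  2.9792] F [-0.6993 -0.4322 -1.0587] grip 0.017404587915253178
tip [35.3224  0.8204 70.9358]
tip px [461. 228.] far [491. 260.] mouth [223. 349.]
```

View pics/s5.png

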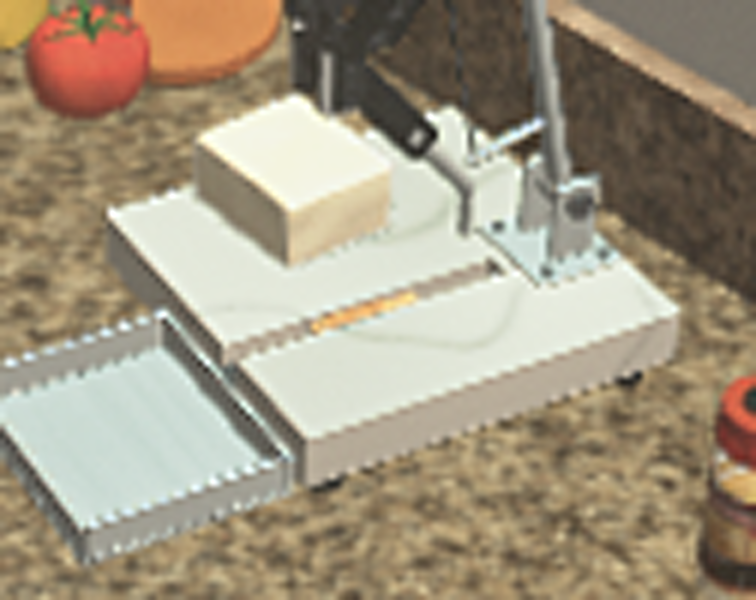

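The tip is at (463,233), and the channel (mouth (232,352), end (497,267)) passes straight below it, well behind the rind's end at (415,297). The tip line agrees with the channel, so I'm lowering.

drive_tool(
  targets=[
    {"dx":0,"dy":-0.006,"dz":0.06,"yaw":0,"fingers":1},
    {"dx":0,"dy":0,"dz":0.08,"yaw":0,"fingers":1},
    {"dx":0,"dy":0,"dz":0.08,"yaw":0,"fingers":1},
    {"dx":0,"dy":0,"dz":0.06,"yaw":0,"fingers":1},
    {"dx":0,"dy":0,"dz":0.04,"yaw":0,"fingers":1},
    {"dx":0,"dy":0,"dz":0.03,"yaw":0,"fingers":1},
    {"dx":0,"dy":0,"dz":0,"yaw":0,"fingers":1},
  ],
)

```text
clock: 13.75
position: [0.5921, -0.0055, 0.1383]
tool_rot: [-3.141, -0.0, 2.979]
force: [0.2, -0.7, -0.5]
grip_width: 0.0171
finger_force: 78.3
```

```bash
python3 look.py s6
```

```text
13.75 tcp [-47.511    0.1481 138.3095] [-3.1414 -0.0005  2.9791] F [ 0.1649 -0.6596 -0.5252] grip 0.01706634724242292
tip [35.489   0.1481 35.3095]
tip px [457. 286.] far [491. 260.] mouth [223. 349.]
```

drive_tool(
  targets=[
    {"dx":0,"dy":0,"dz":0.01,"yaw":0,"fingers":1},
    {"dx":0,"dy":0,"dz":0.01,"yaw":0,"fingers":1},
    {"dx":0,"dy":0,"dz":0.01,"yaw":0,"fingers":1},
    {"dx":0,"dy":0,"dz":0,"yaw":0,"fingers":1},
  ],
)

```text
clock: 14.2
position: [0.5921, -0.0054, 0.1359]
tool_rot: [3.141, -0.0, 2.979]
force: [-3.1, -0.3, 4.4]
grip_width: 0.0169
finger_force: 79.4
```

Floor contact is felt at 4 N with the tip on the channel floor. I'll ease off by half a millimetre and draw at 5 cm/s.

drive_tool(
  targets=[
    {"dx":0,"dy":0,"dz":-0.006,"yaw":0,"fingers":1},
    {"dx":0.03,"dy":0,"dz":0,"yaw":0,"fingers":1},
    {"dx":0.05,"dy":0,"dz":0,"yaw":0,"fingers":1},
    {"dx":0.05,"dy":0,"dz":0,"yaw":0,"fingers":1},
    {"dx":0.05,"dy":0,"dz":0,"yaw":0,"fingers":1},
    {"dx":0.05,"dy":0,"dz":0,"yaw":0,"fingers":1},
    {"dx":0.05,"dy":0,"dz":0,"yaw":0,"fingers":1},
    {"dx":0.05,"dy":0,"dz":0,"yaw":0,"fingers":1},
    {"dx":0.05,"dy":0,"dz":0,"yaw":0,"fingers":1},
    {"dx":0.05,"dy":0,"dz":0,"yaw":0,"fingers":1},
    {"dx":0.05,"dy":0,"dz":0,"yaw":0,"fingers":1},
    {"dx":0.05,"dy":0,"dz":0,"yaw":0,"fingers":1},
  ],
)

```text
clock: 15.4
position: [0.5395, 0.0032, 0.1363]
tool_rot: [-3.142, 0.0, 2.979]
force: [0.7, 0.3, -0.5]
grip_width: 0.0167
finger_force: 78.5
```

```bash
python3 - <<'E'
from geo import *
T,s=wristT(); print(s["clock"],inv2(s["position"]),s["force"],s["tool_rot"])
E
```

```text
15.4 [-100.8008    0.1827  136.3038] [ 0.6969  0.3392 -0.4853] [-3.1416  0.      2.9792]
```

drive_tool(
  targets=[
    {"dx":0.05,"dy":0,"dz":0,"yaw":0,"fingers":1},
    {"dx":0.05,"dy":0,"dz":0,"yaw":0,"fingers":1},
    {"dx":0.05,"dy":0,"dz":0,"yaw":0,"fingers":1},
    {"dx":0.05,"dy":0,"dz":0,"yaw":0,"fingers":1},
    {"dx":0.05,"dy":0,"dz":0,"yaw":0,"fingers":1},
    {"dx":0.05,"dy":0,"dz":0,"yaw":0,"fingers":1},
    {"dx":0.05,"dy":0,"dz":0,"yaw":0,"fingers":1},
    {"dx":0.05,"dy":0,"dz":0,"yaw":0,"fingers":1},
    {"dx":0.05,"dy":0,"dz":0,"yaw":0,"fingers":1},
    {"dx":0.05,"dy":0,"dz":0,"yaw":0,"fingers":1},
    {"dx":0.05,"dy":0,"dz":0,"yaw":0,"fingers":1},
    {"dx":0.05,"dy":0,"dz":0,"yaw":0,"fingers":1},
    {"dx":0.05,"dy":0,"dz":0,"yaw":0,"fingers":1},
    {"dx":0.05,"dy":0,"dz":0,"yaw":0,"fingers":1},
    {"dx":0.05,"dy":0,"dz":0,"yaw":0,"fingers":1},
    {"dx":0.05,"dy":0,"dz":0,"yaw":0,"fingers":1},
    {"dx":0.05,"dy":0,"dz":0,"yaw":0,"fingers":1},
    {"dx":0.04,"dy":0,"dz":0,"yaw":0,"fingers":1},
  ],
)

```text
clock: 17.2
position: [0.4516, 0.0176, 0.1363]
tool_rot: [-3.142, -0.0, 2.979]
force: [0.1, -0.9, -0.9]
grip_width: 0.017
finger_force: 78.5
```

```bash
python3 look.py s7; python3 - <<'E'
from geo import *
f=cv2.imread("pics/s7_full.png"); hsv=cv2.cvtColor(f,cv2.COLOR_BGR2HSV)
m=cv2.inRange(hsv,(8,110,130),(25,255,255))[215:290,235:345]
n,l,st,c=cv2.connectedComponentsWithStats(m)
for i in range(1,n):
    if st[i,4]>6: print(st[i],inv2(onplane("scene",c[i,0]+235,c[i,1]+215,.012)),inv2(onplane("scene",c[i,0]+235,c[i,1]+215,.04)))
E
```

```text
17.2 tcp [-189.8716    0.1822  136.2924] [-3.1415 -0.0001  2.9791] F [ 0.0662 -0.8732 -0.878 ] grip 0.01703300739250251
tip [-106.8716    0.1822   33.2924]
tip px [211. 372.] far [491. 260.] mouth [223. 349.]
[44 22 16 16 70] [-127.8391   16.3901   12.    ] [-143.9977  -14.26     40.    ]
```

drive_tool(
  targets=[
    {"dx":0.04,"dy":0,"dz":0,"yaw":0,"fingers":1},
    {"dx":0.03,"dy":0,"dz":-0.02,"yaw":0,"fingers":1},
    {"dx":0,"dy":0,"dz":-0.15,"yaw":0,"fingers":1},
    {"dx":0,"dy":0,"dz":-0.3,"yaw":0,"fingers":1},
    {"dx":0,"dy":0,"dz":-0.3,"yaw":0,"fingers":1},
    {"dx":0,"dy":0,"dz":-0.3,"yaw":0,"fingers":1},
    {"dx":0,"dy":0,"dz":-0.3,"yaw":0,"fingers":1},
    {"dx":0,"dy":0,"dz":0,"yaw":0,"fingers":1},
  ],
)

```text
clock: 18.05
position: [0.4465, 0.0188, 0.2766]
tool_rot: [3.14, 0.005, 2.979]
force: [-0.2, -0.1, -2.6]
grip_width: 0.0171
finger_force: 78.5
```

```bash
python3 look.py s8; python3 - <<'E'
from geo import *
from workcell import grab_frame
from h import wristT
f=cv2.imread("pics/s8_full.png")
T,s=wristT(); w=grab_frame("wrist"); cv2.imwrite("pics/w8.png",w)
for n,g,(r0,r1,c0,c1) in (("scene",f,(215,290,235,345)),("wrist",w,(0,420,0,560))):
    m=np.zeros(g.shape[:2],np.uint8); m[r0:r1,c0:c1]=cv2.inRange(cv2.cvtColor(g,cv2.COLOR_BGR2HSV),(8,110,130),(25,255,255))[r0:r1,c0:c1]
    k,l,st,c=cv2.connectedComponentsWithStats(m)
    for i in range(1,k):
        if st[i,4]>25:
            ys,xs=np.where(l==i); r=cv2.minAreaRect(np.c_[xs,ys].astype(np.float32)); b=cv2.boxPoints(r); 
            TT=None if n=="scene" else T
            print(n,st[i],[np.round(x,1) for x in r[1]], [inv2(onplane(n,*p,.015,TT)).round(0)[:2].tolist() for p in b])
E
```

```text
18.05 tcp [-195.1362    0.5623  276.5587] [3.1395 0.005  2.9789] F [-0.2033 -0.1264 -2.556 ] grip 0.017069494128715598
tip [-112.1362    0.5623  173.5587]
tip px [202. 134.] far [491. 260.] mouth [223. 349.]
scene [278 246  18   8  59] [np.float64(3.5), np.float64(17.4)] [[-163.0, 4.0], [-108.0, 4.0], [-113.0, -11.0], [-167.0, -11.0]]
wrist [  0   0 106  21 911] [np.float64(16.1), np.float64(106.9)] [[-390.0, -331.0], [-410.0, -204.0], [-395.0, -203.0], [-374.0, -332.0]]
wrist [528  32   8   6  27] [np.float64(6.9), np.float64(4.7)] [[-366.0, 296.0], [-371.0, 295.0], [-369.0, 304.0], [-364.0, 304.0]]
wrist [322  85  10   7  26] [np.float64(9.0), np.float64(4.9)] [[-307.0, 52.0], [-313.0, 53.0], [-310.0, 64.0], [-305.0, 63.0]]
wrist [278 198   5  39 146] [np.float64(38.0), np.float64(4.0)] [[-165.0, -4.0], [-165.0, 1.0], [-107.0, 1.0], [-107.0, -5.0]]
wrist [   1  205  100   89 5907] [np.float64(103.8), np.float64(79.6)] [[-65.0, -446.0], [-176.0, -362.0], [-105.0, -245.0], [18.0, -324.0]]
wrist [218 253   9  13  37] [np.float64(5.1), np.float64(12.3)] [[-61.0, -96.0], [-81.0, -89.0],
[... 624 characters left out ...]
462.0], [102.0, 470.0], [132.0, 479.0], [132.0, 470.0]]
wrist [522 361  23  26 165] [np.float64(11.3), np.float64(28.9)] [[171.0, 423.0], [116.0, 435.0], [129.0, 456.0], [185.0, 444.0]]
wrist [552 364   6   8  27] [np.float64(7.0), np.float64(5.0)] [[132.0, 467.0], [132.0, 475.0], [147.0, 480.0], [147.0, 471.0]]
wrist [517 366  10   9  35] [np.float64(6.7), np.float64(9.8)] [[146.0, 408.0], [136.0, 421.0], [150.0, 430.0], [159.0, 417.0]]
wrist [532 379  26  22 186] [np.float64(13.9), np.float64(29.6)] [[188.0, 439.0], [155.0, 475.0], [182.0, 495.0], [217.0, 459.0]]
wrist [538 396  17   9  91] [np.float64(8.0), np.float64(16.0)] [[205.0, 462.0], [205.0, 491.0], [224.0, 497.0], [224.0, 468.0]]
```

The wrist and scene views agree: the rind lies flat in the tray, x −165…−107, y≈0. Now I'm taking the scraper back to its recorded pickup pose.

drive_tool(
  targets=[
    {"dx":0.028,"dy":0.15,"dz":0,"yaw":-0.016,"fingers":1},
    {"dx":0.028,"dy":0.3,"dz":0,"yaw":0,"fingers":1},
    {"dx":0.028,"dy":0.35,"dz":0,"yaw":0,"fingers":1},
    {"dx":0.028,"dy":0.35,"dz":0,"yaw":0,"fingers":1},
    {"dx":0.028,"dy":0.35,"dz":0,"yaw":0,"fingers":1},
    {"dx":0.028,"dy":0.35,"dz":0,"yaw":0,"fingers":1},
    {"dx":0.028,"dy":0.35,"dz":0,"yaw":0,"fingers":1},
    {"dx":0.028,"dy":0.35,"dz":0,"yaw":0,"fingers":1},
    {"dx":0.028,"dy":0.3,"dz":0,"yaw":0,"fingers":1},
    {"dx":0.028,"dy":0.187,"dz":0,"yaw":0,"fingers":1},
    {"dx":0,"dy":0,"dz":0,"yaw":0,"fingers":1},
    {"dx":0,"dy":0,"dz":0,"yaw":0,"fingers":1},
  ],
)

```text
clock: 19.35
position: [0.4591, 0.3229, 0.2725]
tool_rot: [-3.14, -0.001, 3.005]
force: [-0.2, -0.5, -1.5]
grip_width: 0.0171
finger_force: 78.3
```

```bash
cat > err.py <<'E'
from geo import *
T,s=wristT(); print(s["clock"],s["position"],s["tool_rot"],tool(np.array([.4604,.3235,.118])-s["position"],s),"yaw",(s["tool_rot"][2]-3.004)/(np.pi/2),s["force"])
E
python3 err.py
```

```text
19.35 [0.4591 0.3229 0.2725] [-3.1402 -0.0009  3.0046] [-0.0137  0.0102  1.5448] yaw 0.00041233625827003065 [-0.222  -0.5318 -1.5078]
```

drive_tool(
  targets=[
    {"dx":-0.013,"dy":0.007,"dz":0.3,"yaw":0,"fingers":1},
    {"dx":0,"dy":0,"dz":0.35,"yaw":0,"fingers":1},
    {"dx":0,"dy":0,"dz":0.3,"yaw":0,"fingers":1},
    {"dx":0,"dy":0,"dz":0.2,"yaw":0,"fingers":1},
    {"dx":0,"dy":0,"dz":0.1,"yaw":0,"fingers":1},
    {"dx":0,"dy":0,"dz":0,"yaw":0,"fingers":1},
    {"dx":0,"dy":0,"dz":0,"yaw":0,"fingers":1},
  ],
)

```text
clock: 20.05
position: [0.4613, 0.3236, 0.1492]
tool_rot: [3.141, 0.001, 3.004]
force: [0.4, -0.2, -0.7]
grip_width: 0.0168
finger_force: 78.4
```

```bash
python3 err.py
```

```text
20.05 [0.4613 0.3236 0.1492] [3.1411 0.0007 3.0036] [ 0.0089 -0.0025  0.3118] yaw -0.00025843598446119204 [ 0.382  -0.2304 -0.6776]
```

drive_tool(
  targets=[
    {"dx":0.008,"dy":-0.002,"dz":0.08,"yaw":0,"fingers":1},
    {"dx":0,"dy":0,"dz":0.08,"yaw":0,"fingers":1},
    {"dx":0,"dy":0,"dz":0.06,"yaw":0,"fingers":1},
    {"dx":0,"dy":0,"dz":0.04,"yaw":0,"fingers":1},
    {"dx":0,"dy":0,"dz":0.03,"yaw":0,"fingers":1},
    {"dx":0,"dy":0,"dz":0.01,"yaw":0,"fingers":1},
    {"dx":0,"dy":0,"dz":0,"yaw":0,"fingers":1},
  ],
)

```text
clock: 20.75
position: [0.4603, 0.3237, 0.1184]
tool_rot: [3.141, 0.001, 3.004]
force: [1.5, -1.0, -0.9]
grip_width: 0.0168
finger_force: 78.6
```

```bash
python3 err.py
```

```text
20.75 [0.4603 0.3237 0.1184] [3.1414 0.0005 3.004 ] [-0.0009 -0.0024  0.0039] yaw 1.974394248934461e-05 [ 1.4669 -0.9968 -0.8541]
```

drive_tool(
  targets=[
    {"dx":0,"dy":0,"dz":0.01,"yaw":0,"fingers":1},
    {"dx":0,"dy":0,"dz":0,"yaw":0,"fingers":1},
  ],
)

```text
clock: 20.95
position: [0.4604, 0.3239, 0.118]
tool_rot: [3.141, 0.001, 3.004]
force: [-0.0, -1.9, 8.8]
grip_width: 0.017
finger_force: 79.8
```

Contact matches the pickup (9 N up), so it's seated. Releasing and rising.

drive_tool(
  targets=[
    {"dx":0,"dy":0,"dz":0,"yaw":0,"fingers":0.7},
    {"dx":0,"dy":0,"dz":0,"yaw":0,"fingers":0.5},
    {"dx":0,"dy":0,"dz":0,"yaw":0,"fingers":0.3},
    {"dx":0,"dy":0,"dz":0,"yaw":0,"fingers":0.2},
    {"dx":0,"dy":0,"dz":-0.2,"yaw":0,"fingers":0},
    {"dx":0,"dy":0,"dz":-0.4,"yaw":0,"fingers":0},
    {"dx":0,"dy":0,"dz":-0.4,"yaw":0,"fingers":0},
    {"dx":0,"dy":0,"dz":-0.4,"yaw":0,"fingers":0},
    {"dx":0,"dy":0,"dz":-0.1,"yaw":0,"fingers":0},
    {"dx":0,"dy":0,"dz":0,"yaw":0,"fingers":0},
  ],
)

```text
clock: 21.95
position: [0.4604, 0.3241, 0.2686]
tool_rot: [3.14, 0.002, 3.004]
force: [0.2, -0.8, -0.4]
grip_width: 0.0857
finger_force: 0.0
```

```bash
python3 - <<'E'
from geo import *
from workcell import grab_frame
T,s=wristT(); print(s["clock"],s["position"],s["tool_rot"],s["grip_width"])
f=grab_frame("wrist"); cv2.imwrite("pics/w9.png",f); g=cv2.cvtColor(f,cv2.COLOR_BGR2GRAY)
b=grab_frame("scene"); cv2.imwrite("pics/scene9.png",b)
u,v=proj("wrist",Rr(-30,0,124),T); print(u,v); 
for z,p in [(148,(-50,0)),(124,(-30,0))]:
    q=proj("wrist",Rr(*p,z),T); r=int(round(q[1])); k=np.where(g[r,int(q[0])-22:int(q[0])+22]<55)[0]+int(q[0])-22; print(q,k.min() if len(k) else None,k.max() if len(k) else None)
col=int(round(u))+1; k=np.where(g[150:290,col]<55)[0]+150; print("handle rows",k.min(),k.max(),"pred butt-top",proj("wrist",Rr(-50.6-7.7*0+0,0,148.6),T))
T2=np.load("T2.npy"); g2=cv2.cvtColor(cv2.imread("pics/w3.png"),cv2.COLOR_BGR2GRAY); k=np.where(g2[150:290,276]<55)[0]+150; print("before rows",k.min(),k.max(),proj("wrist",Rr(-50.6,0,148.6),T2))
a=cv2.imread("pics/scene2.png"); A,B=a[165:220,205:256].astype(int),b[165:220,205:256].astype(int)
d=abs(A-B).max(2); print("scene diff px>40:",(d>40).sum(), d.size)
E
```

```text
21.95 [0.4604 0.3241 0.2686] [3.1396 0.0017 3.0042] 0.0856712861728026
279.16539055204663 209.5226107474852
[278.9194 196.6839] 273 290
[279.1654 209.5226] 272 290
handle rows 194 238 pred butt-top [278.9121 196.2224]
before rows 197 241 [274.5754 199.7108]
scene diff px>40: 2 2805
```

The scraper sits as before, with image rows and columns within 1 px and only 2 pixels changed in the scene view. Now the wire arm.

drive_tool(
  targets=[
    {"dx":-0.269,"dy":-0.282,"dz":-0.2,"yaw":0,"fingers":0},
    {"dx":-0.269,"dy":-0.282,"dz":-0.2,"yaw":0,"fingers":0},
    {"dx":-0.269,"dy":-0.282,"dz":-0.2,"yaw":0,"fingers":0},
    {"dx":-0.269,"dy":-0.282,"dz":-0.2,"yaw":0,"fingers":0},
    {"dx":-0.269,"dy":-0.282,"dz":-0.2,"yaw":0,"fingers":0},
    {"dx":-0.269,"dy":-0.282,"dz":0,"yaw":0,"fingers":0},
    {"dx":-0.269,"dy":-0.282,"dz":0,"yaw":0,"fingers":0},
    {"dx":-0.269,"dy":-0.282,"dz":0,"yaw":0,"fingers":0},
    {"dx":-0.269,"dy":-0.282,"dz":0,"yaw":0,"fingers":0},
    {"dx":-0.269,"dy":-0.282,"dz":0,"yaw":0,"fingers":0},
  ],
)

```text
clock: 23.05
position: [0.6883, 0.0062, 0.3649]
tool_rot: [-3.141, -0.003, 3.004]
force: [0.0, 0.5, -0.4]
grip_width: 0.0851
finger_force: 0.0
```

drive_tool(
  targets=[
    {"dx":0,"dy":0,"dz":0,"yaw":0.0921,"fingers":0},
    {"dx":0,"dy":0,"dz":0,"yaw":0.0921,"fingers":0},
    {"dx":0,"dy":0,"dz":0,"yaw":0.0921,"fingers":0},
    {"dx":0,"dy":0,"dz":0,"yaw":0.0921,"fingers":0},
    {"dx":0,"dy":0,"dz":0,"yaw":0.0921,"fingers":0},
    {"dx":0,"dy":0,"dz":0,"yaw":0.0921,"fingers":0},
    {"dx":0,"dy":0,"dz":0,"yaw":0.0921,"fingers":0},
    {"dx":0,"dy":0,"dz":0,"yaw":0.0921,"fingers":0},
    {"dx":0,"dy":0,"dz":0,"yaw":0.0921,"fingers":0},
    {"dx":0,"dy":0,"dz":0,"yaw":0.0921,"fingers":0},
    {"dx":0,"dy":0,"dz":0,"yaw":0.0921,"fingers":0},
    {"dx":0,"dy":0,"dz":0,"yaw":0,"fingers":0},
  ],
)

```text
clock: 24.25
position: [0.6876, 0.0077, 0.3651]
tool_rot: [-3.139, 0.002, 1.41]
force: [-0.0, 0.2, -0.4]
grip_width: 0.0852
finger_force: 0.0
```

```bash
python3 - <<'E'
from geo import *
T,s=wristT(); print(s["clock"],s["position"],s["tool_rot"],tool(np.array([.6875,.0083,.2833])-s["position"],s),"yaw",(s["tool_rot"][2]-1.4131)/(np.pi/2))
E
```

```text
24.25 [0.6876 0.0077 0.3651] [-3.139   0.0015  1.41  ] [0.0067 0.0002 0.818 ] yaw -0.001999861613604434
```

drive_tool(
  targets=[
    {"dx":0.006,"dy":0,"dz":0.3,"yaw":0,"fingers":0},
    {"dx":0,"dy":0,"dz":0.3,"yaw":0,"fingers":0},
    {"dx":0,"dy":0,"dz":0.15,"yaw":0,"fingers":0},
    {"dx":0,"dy":0,"dz":0.068,"yaw":0,"fingers":0.4},
    {"dx":0,"dy":0,"dz":0,"yaw":0,"fingers":1},
    {"dx":0,"dy":0,"dz":0,"yaw":0,"fingers":1},
    {"dx":0,"dy":0,"dz":0,"yaw":0,"fingers":1},
    {"dx":0,"dy":0,"dz":0,"yaw":0,"fingers":1},
    {"dx":0,"dy":0,"dz":0,"yaw":0,"fingers":1},
  ],
  squeeze=30,
)

```text
clock: 25.15
position: [0.6874, 0.0082, 0.2864]
tool_rot: [-3.141, -0.0, 1.413]
force: [-7.6, 1.2, 7.6]
grip_width: 0.017
finger_force: 29.4
```

```bash
python3 - <<'E'
from geo import *
T,s=wristT(); p=inv2(s["position"]); print(s["clock"],p,s["grip_width"],s["force"],np.arctan2(p[2]+18.7-80,90-p[0]),np.hypot(p[2]+18.7-80,90-p[0]))
th=np.linspace(1.365,0,29); x=-226*np.cos(th); z=226*np.sin(th)
print(np.c_[np.diff(x),-np.diff(z)].round(1).tolist())
E
```

```text
25.15 [ 44.3251  29.0886 286.3857] 0.01696213306421947 [-7.5771  1.244   7.5656] 1.370592555316421 229.67317321287365
[[-10.7, 2.5], [-10.6, 3.0], [-10.4, 3.5], [-10.2, 4.0], [-10.0, 4.5], [-9.8, 5.0], [-9.5, 5.5], [-9.3, 6.0], [-9.0, 6.4], [-8.6, 6.8], [-8.3, 7.2], [-7.9, 7.6], [-7.6, 8.0], [-7.2, 8.4], [-6.7, 8.7], [-6.3, 9.0], [-5.9, 9.3], [-5.4, 9.6], [-4.9, 9.9], [-4.4, 10.1], [-3.9, 10.3], [-3.4, 10.5], [-2.9, 10.6], [-2.4, 10.8], [-1.9, 10.9], [-1.3, 10.9], [-0.8, 11.0], [-0.3, 11.0]]
```

drive_tool(
  targets=[
    {"dx":0,"dy":-0.107,"dz":0.03,"yaw":0,"fingers":1},
    {"dx":0,"dy":-0.106,"dz":0.035,"yaw":0,"fingers":1},
    {"dx":0,"dy":-0.104,"dz":0.04,"yaw":0,"fingers":1},
    {"dx":0,"dy":-0.102,"dz":0.045,"yaw":0,"fingers":1},
    {"dx":0,"dy":-0.1,"dz":0.045,"yaw":0,"fingers":1},
    {"dx":0,"dy":-0.098,"dz":0.05,"yaw":0,"fingers":1},
    {"dx":0,"dy":-0.095,"dz":0.055,"yaw":0,"fingers":1},
    {"dx":0,"dy":-0.093,"dz":0.06,"yaw":0,"fingers":1},
    {"dx":0,"dy":-0.09,"dz":0.064,"yaw":0,"fingers":1},
    {"dx":0,"dy":-0.086,"dz":0.068,"yaw":0,"fingers":1},
    {"dx":0,"dy":-0.083,"dz":0.072,"yaw":0,"fingers":1},
    {"dx":0,"dy":-0.079,"dz":0.076,"yaw":0,"fingers":1},
    {"dx":0,"dy":-0.076,"dz":0.08,"yaw":0,"fingers":1},
    {"dx":0,"dy":-0.072,"dz":0.084,"yaw":0,"fingers":1},
  ],
)

```text
clock: 26.55
position: [0.56, 0.0289, 0.2046]
tool_rot: [3.141, -0.0, 1.413]
force: [6.4, 4.4, -1.6]
grip_width: 0.0169
finger_force: 30.1
```

```bash
cat > arm.py <<'E'
from geo import *
T,s=wristT(); p=inv2(s["position"]); print(s["clock"],p,s["grip_width"],s["force"],np.arctan2(p[2]+18.7-80,90-p[0]),np.hypot(p[2]+18.7-80,90-p[0]))
E
python3 arm.py
```

```text
26.55 [-84.7378  28.8737 204.5874] 0.016929931165231733 [ 6.3911  4.3714 -1.5702] 0.6868260647123997 225.97473256852655
```

Angle is 0.687 with low forces. Continuing down.

drive_tool(
  targets=[
    {"dx":0,"dy":-0.067,"dz":0.087,"yaw":0,"fingers":1},
    {"dx":0,"dy":-0.063,"dz":0.09,"yaw":0,"fingers":1},
    {"dx":0,"dy":-0.059,"dz":0.093,"yaw":0,"fingers":1},
    {"dx":0,"dy":-0.054,"dz":0.096,"yaw":0,"fingers":1},
    {"dx":0,"dy":-0.049,"dz":0.099,"yaw":0,"fingers":1},
    {"dx":0,"dy":-0.044,"dz":0.101,"yaw":0,"fingers":1},
    {"dx":0,"dy":-0.039,"dz":0.103,"yaw":0,"fingers":1},
    {"dx":0,"dy":-0.034,"dz":0.105,"yaw":0,"fingers":1},
    {"dx":0,"dy":-0.029,"dz":0.106,"yaw":0,"fingers":1},
    {"dx":0,"dy":-0.024,"dz":0.108,"yaw":0,"fingers":1},
    {"dx":0,"dy":-0.019,"dz":0.109,"yaw":0,"fingers":1},
    {"dx":0,"dy":-0.013,"dz":0.109,"yaw":0,"fingers":1},
    {"dx":0,"dy":-0.008,"dz":0.1,"yaw":0,"fingers":1},
    {"dx":0,"dy":0,"dz":0.09,"yaw":0,"fingers":1},
  ],
)

```text
clock: 27.95
position: [0.5117, 0.0362, 0.0654]
tool_rot: [3.139, -0.0, 1.413]
force: [-3.4, 2.7, 42.9]
grip_width: 0.017
finger_force: 35.0
```

```bash
python3 arm.py
```

```text
27.95 [-133.5834   28.3036   65.3569] 0.01700449713752088 [-3.3741  2.6875 42.918 ] 0.018142881755514338 223.6202093089559
```

drive_tool(
  targets=[
    {"dx":0,"dy":0,"dz":0.02,"yaw":0,"fingers":1},
    {"dx":0,"dy":0,"dz":0,"yaw":0,"fingers":1},
  ],
)

```text
clock: 28.15
position: [0.5116, 0.0361, 0.0638]
tool_rot: [3.14, -0.0, 1.412]
force: [5.7, 1.9, 12.3]
grip_width: 0.017
finger_force: 33.2
```

```bash
python3 arm.py
```

```text
28.15 [-133.676    28.1436   63.8303] 0.01700424769991349 [ 5.7153  1.947  12.2604] 0.011311709072178279 223.69027311749426
```

drive_tool(
  targets=[
    {"dx":0,"dy":0,"dz":0,"yaw":0,"fingers":0.4},
    {"dx":0,"dy":0,"dz":0,"yaw":0,"fingers":0.2},
    {"dx":0,"dy":0,"dz":-0.1,"yaw":0,"fingers":0},
    {"dx":0,"dy":0,"dz":-0.3,"yaw":0,"fingers":0},
    {"dx":0,"dy":0,"dz":-0.3,"yaw":0,"fingers":0.5},
    {"dx":0,"dy":0,"dz":0,"yaw":0,"fingers":1},
    {"dx":0,"dy":0,"dz":0,"yaw":0,"fingers":1},
    {"dx":0,"dy":0,"dz":0,"yaw":0,"fingers":1},
    {"dx":0,"dy":0,"dz":0,"yaw":0,"fingers":1},
  ],
)

```text
clock: 29.05
position: [0.5104, 0.0363, 0.1329]
tool_rot: [-3.14, 0.001, 1.413]
force: [0.1, 0.6, 0.4]
grip_width: 0.0036
finger_force: 0.0
```

```bash
python3 arm.py
```

```text
29.05 [-134.8894   28.13    132.876 ] 0.0036199314650171882 [0.146  0.6439 0.357 ] 0.30813480460844694 236.00506984694067
```

Press down on the handle's top with shut fingertips (expected contact at TCP z ≈ 0.089 if it's home).

drive_tool(
  targets=[
    {"dx":0,"dy":0,"dz":0.2,"yaw":0,"fingers":1},
    {"dx":0,"dy":0,"dz":0.15,"yaw":0,"fingers":1},
    {"dx":0,"dy":0,"dz":0.05,"yaw":0,"fingers":1},
    {"dx":0,"dy":0,"dz":0.03,"yaw":0,"fingers":1},
    {"dx":0,"dy":0,"dz":0.02,"yaw":0,"fingers":1},
    {"dx":0,"dy":0,"dz":0,"yaw":0,"fingers":1},
  ],
)

```text
clock: 29.65
position: [0.5109, 0.0362, 0.089]
tool_rot: [3.142, -0.0, 1.413]
force: [-1.7, -1.6, 3.2]
grip_width: -0.0001
finger_force: 1.7
```

```bash
python3 arm.py
```

```text
29.65 [-134.3812   28.1598   88.9962] -0.00013410502229547957 [-1.6714 -1.6417  3.156 ] 0.12281265146769578 226.0840610257429
```

drive_tool(
  targets=[
    {"dx":0,"dy":0,"dz":0.015,"yaw":0,"fingers":1},
    {"dx":0,"dy":0,"dz":0.01,"yaw":0,"fingers":1},
    {"dx":0,"dy":0,"dz":0,"yaw":0,"fingers":1},
  ],
)

```text
clock: 29.95
position: [0.5111, 0.0362, 0.0882]
tool_rot: [3.141, -0.001, 1.412]
force: [-13.7, -1.0, 46.7]
grip_width: -0.0002
finger_force: 24.0
```

```bash
python3 arm.py
```

```text
29.95 [-134.1432   28.161    88.157 ] -0.00019403762324760791 [-13.7294  -0.9996  46.6967] 0.11925210982202386 225.74650292825262
```

The hard stop is at z = 0.088, so the arm is fully down. Retreat upward and away, then one last look.

drive_tool(
  targets=[
    {"dx":0,"dy":0,"dz":-0.1,"yaw":0,"fingers":1},
    {"dx":0,"dy":0,"dz":-0.3,"yaw":0,"fingers":1},
    {"dx":0,"dy":0,"dz":-0.4,"yaw":0,"fingers":1},
    {"dx":0,"dy":0,"dz":-0.4,"yaw":0,"fingers":1},
    {"dx":0,"dy":0,"dz":-0.4,"yaw":0,"fingers":1},
    {"dx":0,"dy":0,"dz":-0.4,"yaw":0,"fingers":1},
    {"dx":0,"dy":0,"dz":0,"yaw":0,"fingers":1},
  ],
)

```text
clock: 30.65
position: [0.5127, 0.0363, 0.291]
tool_rot: [3.135, -0.003, 1.412]
force: [0.6, 0.4, -0.7]
grip_width: 0.0002
finger_force: 0.0
```

```bash
python3 look.py s9; python3 -c "
import cv2; f=cv2.imread('pics/s9_full.png'); cv2.imwrite('pics/final.png',cv2.resize(f[150:280,200:390],None,fx=4,fy=4,interpolation=cv2.INTER_CUBIC))"
```

```text
30.65 tcp [-132.6097   28.5065  291.0082] [ 3.1348 -0.0034  1.4125] F [ 0.5628  0.3541 -0.7032] grip 0.0001800249048311924
tip [-49.6097  28.5065 188.0082]
tip px [290.  45.] far [491. 260.] mouth [223. 349.]
```

View pics/final.png

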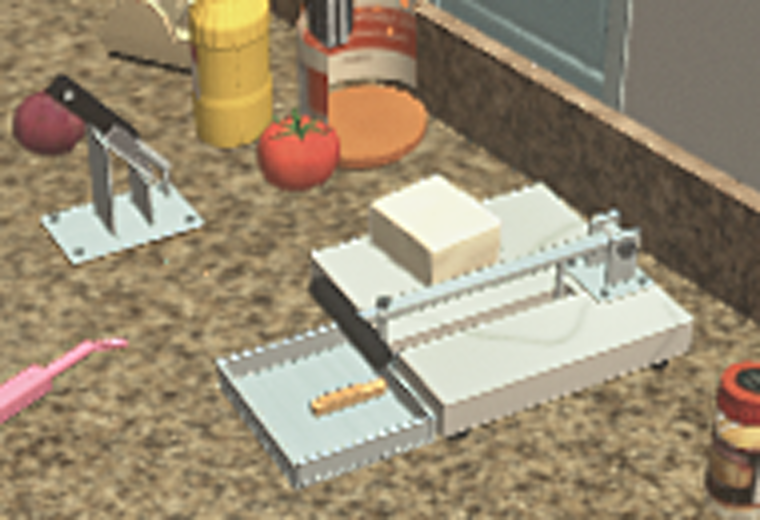

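The final view shows the arm down with its wire in the channel, the rind in the tray at (347,397), and the scraper on its rest at (110,125). The cheese is in place and the robot is clear.

```bash
python3 -c "
from workcell import workorder; print(workorder.job_done())"
```

```text
the job is handed in; nothing more can be done
None
```

The job is handed in after about 31 s of robot time: the rind is in the catch tray, the scraper is back on its rest, and the wire arm is fully down with the wire in the channel; the draw began about 20 mm short of the channel's closed end (still behind the rind), because the gripper cannot tilt and going further would have brought it close to the raised wire.

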